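Unpin the parts case and set a batch of grip plugs under the marking punch

ROBOT

A 6-joint arm with a two-finger parallel gripper is mounted at the origin on the work surface. World frame = base frame: x ahead of the robot, y to its left, z up, the work surface at z = 0. Lengths are in m, angles in rad, forces in N, time in s.
With the tool pointing down it reaches from about 0.325 to 0.85 m from the base axis. Payload 4.4 kg.
Tool frame: the origin (TCP) lies at the very end of the fingers, on their centre line; the grasp point (between the pads) lies 19 mm behind it; x points along the fingers, y is the direction in which the jaws open and shut, and the axes are right-handed (so a half turn about x gives the same grasp; the last joint's range is limited). The gripper opens to 94 mm and grips with 3 to 60 N. Pads are 16 mm wide; open, the fingers measure 119 mm over their backs; the gripper's body (75 mm by 177 mm) begins 78 mm behind the grasp point.
Start: joints at [0.953, 0.207, 1.542, -0, 1.393, -0.15], TCP at [0.259, 0.513, 0.205] pointing down, gripper open.
Joint ranges: [-2.73, 2.73], [-0.86, 2.22], [0.23, 2.46], [-1.11, 4.25], [0.08, 2.63], [-2.82, 2.82]. Speed limits (rad/s): [2.79, 2.79, 3.14, 3.14, 3.14, 3.14].

INTERFACE

Orientations are given as a unit quaternion [w, x, y, z].
In Python, from station import get_state, eyes, close_job, models gives the robot as it stands. The module is installed in compiled form; this text tells all that it offers.
- The arm moves only by the tool jog_arm, never from a script. Its argument "steps" is a list of rows, each an object with "slide": the shift along the tool's x, y, z in units of 60 mm (1.0 is 60 mm), a list of three; "turn": the turn, a rotation vector about the tool's x, y, z in units of 8 degrees (1.0 is 8 degrees), a list of three; "claw": the gripper command: -1 is shut, 1 is fully open, values between are in proportion. In form: [{"slide": [dx, dy, dz], "turn": [wx, wy, wz], "claw": claw}, ...]. A call has 1 to 12 rows; each row shifts and turns the commanded pose from where the row before left it, along the tool's axes as they then stand; what a row does not reach is not made up. A row lasts 1/8 s, in which the tool goes at most 62.5 mm and 10.7 degrees, less where a joint would pass 70% of its speed; a pose out of reach is approached as far as the arm can. A call is refused whole if a number of a shift passes 1 or a number of a turn 1, either way. A call with a gripper value outside its range is refused whole. The fingers move at their own pace and stop on an object; "squeeze" is the grip in N (left out, the last holds). Time passes only in rows, so rows that do not move let the fingers close. It gives the time, the measured TCP pose, the force and the opening at its end, in the units of the state.
- get_state(): the state, without advancing time (a new reading comes with each control period).
- eyes.read_camera(name): name is "scene" or "top" or "wrist"; returns the picture (480x640x3 uint8, red, green, blue); there is no depth.
- eyes.camera_info(name): a dict with "camera_matrix" (3x3 intrinsics, pixels), "eye" and "rotation" of the camera in the world; the wrist camera has in their place "hand_eye" (4x4, takes a point from camera to tool coordinates, whose origin is the TCP and whose axes are the tool frame's). Camera axes: x right, y down, z forward; pixel columns grow to the right and rows downward; lengths in m; the calibration is good to about 2 mm. A picture is of the moment at which its call begins: read the wrist's pose just before it. camera_info takes no time and is no camera call.
- close_job(): hands the job in, once; it reports no verdict.
Trained networks look in the newest picture that a camera, given by its name, has taken for a name from the list of things; names that differ only in an ending like _2 or _b are one class to them, and where a whole thing is asked for, a point or a joint stands for the part that bears it (a point fixed in the world has none). Each returns a list of dicts, best first, with "score" (0 to 1); they miss things now and then, are a little off and sometimes report something else, mostly with a low value. They report only what shows in the picture. A call takes as long as a camera call. They do not tell look-alikes from the thing itself.
- models.search_frame(name, camera): "at" ([column, row] in pixels, amid what is visible of it).
- models.spot_point(name, camera): "at" ([column, row] in pixels: a listed point, or the origin of a listed thing).
The state is a dict: "time": time; "joint_pos": joint angles; "dq": joint speeds; "effort": joint torques, N m; "position": TCP position; "eef_rot": TCP orientation; "ft_force": force on the tool from outside, world axes, zero at the start; "moment": the same for the moment, N m; "opening": opening from 0.0 (shut) to 1.0 (fully open).
Only numpy, scipy, OpenCV 4.12 (cv2) and the standard library are available. Lean on these libraries where they do the work, as an engineer would, in place of code of your own. Each camera call takes 0.05 s, during which the arm holds its last target.

TASK

Pull the red-handled retaining pin out of the hasp staple of the parts case and lay it in the green dish, then swing the case's clear lid up until it stands fully open. Lay every grip plug from the case down in the grey sliding tray, and after that slide the tray by its handle until the red spot on its tongue sits right under the punch tip. Finish by shutting the case lid again (the pin stays in the dish), and leave the driver head, the loose yellow jumbo grip and the white bottle alone.

Things in the scene. Friction and masses are not known exactly. Their poses are not given: they have to be found in the camera images.
- case: blue plastic parts case base, 120 (x) by 260 (y) by 30 mm high, fixed to the worktop; origin under its centre. Its inner floor is at z = 16 mm, 108 by 248 mm, inside walls only 14 mm high above that floor. Lid hinge along its +x edge, hasp staple out in front of its -x side. Turned by up to 0.15 rad.
- staple (a point): centre of the hasp staple on the pin's axis (95 mm in front of the case centre, 46 mm above the worktop). The staple is two upright steel cheeks, 6 mm thick, 30 mm long in x, 62 mm high, at 20 mm either side of this point along the case's y; each has a 12 mm square eye through which the pin runs along y. A steel tab on the lid lies below the pin, so the lid cannot rise until the pin is out. Axes as the case's.
- pin_handle (a point): retaining pin (56 g), loose: point on the rod's axis in the middle of its red handle block, 12 (x) by 30 (y) by 36 mm (z, from 22 mm below to 14 mm above this point). At the start the handle is on the case's -y side of the staple, 62 mm from its centre, upright, underside 24 mm above the worktop, 29 mm clear to the lid's front face: pinch it across x from above.
- pin_tip (a point): far end of the pin's steel rod, 8 mm in diameter, which runs 115 mm from the handle point along the pin's +y; the pin balances about 50 mm along it. At the start the rod is through both staple eyes; it slides out freely along the case's -y, 90 mm or more. It need not go back.
- dish: green open dish for the pin, fixed, 165 (x) by 85 (y) by 24 mm high, 4 mm walls and floor; origin under its centre. Turned by up to 0.15 rad.
- lid (a joint): lid angle in rad: 0 shut, grows as the front edge rises, stop at 1.75 (leaning back). Stiff hinge: it stays where it is left; about 3 to 4 N at the bar to raise it. At about 1.5 or more the lid stands clear of the plugs.
- lid_hinge (a point): middle of the hinge line, which runs along the case's y, 60 mm from the case centre in +x, 30 mm above the worktop. The clear lid is 120 mm (x) by 260 mm by 43 mm deep. Its steel hasp tab reaches 170 mm from the hinge line, beyond the front edge; when the lid is upright the tab stands 0.20 m above the worktop.
- lid_bar (a point): middle of the lid's black lifting bar: round, 10 mm thick, 70 mm long, along the case's y, its axis 32 mm clear of the lid's top face, near the front edge. With the lid shut it lies 108 mm in front of and 75 mm above the hinge line. It can be pinched from above and pivots between the fingers while followed round the hinge.
- station: fixed bed of the marking station, dark steel, 440 by 90 by 12 mm, origin under the centre of the tray at joint 0; its x axis is the sliding direction, towards the punch. Turned by up to 0.15 rad.
- tray (a joint): travel of the sliding tray along the station's +x in m, 0 to 0.15; about 3 N moves it, it stays where left.
- tray_floor (a point): centre of the floor of the grey sliding tray, 21 mm above the worktop; axes as the station's. Inside 100 mm (x) by 258 mm (y), walls 14 mm high above the floor. Plugs lie in it side by side, each along x.
- tray_handle (a point): grip point of the tray's upright black handle plate, 100 mm from the tray centre in -x: 12 mm thick (x), 50 mm wide (y), its top 16 mm above this point, which lies 55 mm above the worktop. 38 mm clear between it and the tray's outer wall.
- mark (a point): red spot, 14 mm across, on the white tongue of the tray, 95 mm from the tray centre in +x, 21 mm above the worktop.
- punch_tip (a point): point of the fixed punch, 32 mm above the worktop, hanging from a steel stand 170 mm high at the far end of the station. Its place along the station varies from start to start.
- plug0_mid (a point): grip plug (120 g), loose, lying in the case: centre point. 80 mm long along its x: an aluminium bar, 20 mm square and 56 mm long, between two square ends, each 46 by 46 by 12 mm (black rubber butt cap at -x, yellow collar at +x). It lies along the case's x on the flat sides of its square ends, centre 23 mm above the floor it lies on; the bar can be pinched from above, between the ends. Two to four such plugs are present (None if absent).
- plug1_mid (a point): grip plug (120 g), loose, lying in the case: centre point. 80 mm long along its x: an aluminium bar, 20 mm square and 56 mm long, between two square ends, each 46 by 46 by 12 mm (black rubber butt cap at -x, yellow collar at +x). It lies along the case's x on the flat sides of its square ends, centre 23 mm above the floor it lies on; the bar can be pinched from above, between the ends. Two to four such plugs are present (None if absent).
- plug2_mid (a point): grip plug (120 g), loose, lying in the case: centre point. 80 mm long along its x: an aluminium bar, 20 mm square and 56 mm long, between two square ends, each 46 by 46 by 12 mm (black rubber butt cap at -x, yellow collar at +x). It lies along the case's x on the flat sides of its square ends, centre 23 mm above the floor it lies on; the bar can be pinched from above, between the ends. Two to four such plugs are present (None if absent).
- plug3_mid (a point): grip plug (120 g), loose, lying in the case: centre point. 80 mm long along its x: an aluminium bar, 20 mm square and 56 mm long, between two square ends, each 46 by 46 by 12 mm (black rubber butt cap at -x, yellow collar at +x). It lies along the case's x on the flat sides of its square ends, centre 23 mm above the floor it lies on; the bar can be pinched from above, between the ends. Two to four such plugs are present (None if absent).
- driver_head: titanium driver head, about 130 mm across and 100 mm high to its hosel: bystander; origin under its centre.
- jumbo_grip: loose yellow jumbo grip, 210 mm long along its x, 46 by 40 mm: bystander; origin under its centre.
- bottle: white closed bottle, 60 mm in diameter, 150 mm high: bystander; origin under its centre.
Things that resemble listed ones, but are neither listed nor needed, are in the scene too. There is more than one size of the part that bears pin_handle; the job needs the larger. There is more than one size of the dish; the one meant has the size given above.

How it is judged:
On the way, in this order (a step that is already met when the one before it is completed fails the run):
1. the pin is out of the staple and lies in the dish (x of pin_handle in the frame of dish between -0.083 and 0.083 m and y of pin_handle in the frame of dish between -0.043 and 0.043 m and z of pin_handle in the frame of dish between -0.001 and 0.05 m and x of pin_tip in the frame of dish between -0.083 and 0.083 m and y of pin_tip in the frame of dish between -0.043 and 0.043 m and z of pin_tip in the frame of dish between -0.001 and 0.05 m), for 0.2 s.
2. the lid stands open (at least 1.4 rad) (value of joint lid above 1.4 rad), for 0.2 s.
3. every plug lies in the tray (x of plug0_mid in the frame of tray_floor between -0.03 and 0.03 m and y of plug0_mid in the frame of tray_floor between -0.12 and 0.12 m and z of plug0_mid in the frame of tray_floor between 0.012 and 0.032 m and x of plug1_mid in the frame of tray_floor between -0.03 and 0.03 m and y of plug1_mid in the frame of tray_floor between -0.12 and 0.12 m and z of plug1_mid in the frame of tray_floor between 0.012 and 0.032 m and x of plug2_mid in the frame of tray_floor between -0.03 and 0.03 m and y of plug2_mid in the frame of tray_floor between -0.12 and 0.12 m and z of plug2_mid in the frame of tray_floor between 0.012 and 0.032 m and x of plug3_mid in the frame of tray_floor between -0.03 and 0.03 m and y of plug3_mid in the frame of tray_floor between -0.12 and 0.12 m and z of plug3_mid in the frame of tray_floor between 0.012 and 0.032 m), for 0.2 s.
4. the red spot is under the punch tip (within 5 mm) (horizontal distance between mark and punch_tip below 0.005 m), for 0.3 s.
At the end, for the whole second after the job is handed in: Every plug present lies down inside the tray (centre within 30 mm of the tray centre along x and 120 mm along y, 12 to 32 mm above the tray floor), the whole pin is in the dish, the red spot is within 5 mm of straight under the punch tip, the lid is shut (below 0.08 rad), and all is at rest (all of step 1 and all of step 3 and horizontal distance between mark and punch_tip below 0.005 m and value of joint lid below 0.08 rad and velocity of joint tray below 0.005 m/s and linear speed of each of plug0, plug1, plug2, plug3, pin below 0.02 m/s); the robot touches nothing.
It fails at once if the driver head is moved more than 30 mm (distance of driver_head from where it was at the start of the episode above 0.03 m).
It fails at once if the jumbo grip is moved more than 30 mm (distance of jumbo_grip from where it was at the start of the episode above 0.03 m).
It fails at once if the bottle is moved more than 30 mm (distance of bottle from where it was at the start of the episode above 0.03 m).
It fails at once if the punch is struck or pressed with more than 20 N (contact force between punch and anything else above 20 N).
Of plug0, plug1, plug2, plug3 only 2 to 4 are there at a start; the rules pass over those that are not, and their reading is None.
At some moment in a run one of plug0, plug1, plug2, plug3 may be knocked a few centimetres aside while the robot is not near it.
Once in a run the grip may slacken for a moment while it holds something.
It also fails if it takes over 210 s, if anything falls off the work surface, if the arm or the gripper's body presses on something with over 40 N, if the wrist force passes 120 N, or if a joint passes its speed limit or range.

## Working session

There is one attempt and no reset: what is moved stays moved. The work goes in short steps, Python scripts to look and compute and a tool call to move; the robot and the scene stay as the last step left them, time stands still between calls to the robot, and variables do not carry over. Pictures are saved under pics/ and viewed, and the job is handed in when it is done.

Besides the shell and the picture viewer there is one more tool, called after "Request:" as name(argument=value, ...) on one line, values as JSON. jog_arm: Moves the arm, as the interface text tells. Its arguments: {"type":"object","properties":{"steps":{"type":"array","items":{"type":"object","properties":{"slide":{"type":"array","items":{"type":"number"}},"turn":{"type":"array","items":{"type":"number"}},"claw":{"type":"number"}}}},"squeeze":{"type":"number"}},"required":["steps"]}

```bash
mkdir -p pics; ls; cat > h.py <<'E'
import numpy as np,cv2
from station import get_state, eyes, close_job, models
from scipy.spatial.transform import Rotation as R
def snap(c,fn=None):
    im=eyes.read_camera(c)
    if fn: cv2.imwrite('pics/'+fn,im[:,:,::-1])
    return im
def rot(q): return R.from_quat([q[1],q[2],q[3],q[0]]).as_matrix()
def cam(c,st=None):
    i=eyes.camera_info(c);K=np.array(i['camera_matrix'])
    if c=='wrist':
        st=st or get_state()
        T=np.eye(4);T[:3,:3]=rot(st['eef_rot']);T[:3,3]=st['position']
        H=T@np.array(i['hand_eye']);return K,H[:3,3],H[:3,:3]
    r=np.array(i['rotation'])
    if r.shape!=(3,3): r=rot(r)
    return K,np.array(i['eye']),r
def proj(P,C):
    K,e,r=C;p=(np.atleast_2d(P)-e)@r@K.T;return p[:,:2]/p[:,2:]
def back(uv,z,C):
    K,e,r=C;uv=np.atleast_2d(uv);d=np.c_[uv,np.ones(len(uv))]@np.linalg.inv(K).T@r.T
    return e+d*((z-e[2])/d[:,2])[:,None]
E
python3 - <<'E'
from h import *
for c in('scene','top','wrist'):
    snap(c,c+'0.png');C=cam(c);print(c,C[0].round(1).tolist(),C[1].round(3),C[2].round(3).tolist())
print(get_state())
E
```

```text
pics
scene [[442.2, 0.0, 320.5], [0.0, 442.2, 242.1], [0.0, 0.0, 1.0]] [1.181 0.749 0.702] [[-0.758, 0.352, -0.548], [0.652, 0.401, -0.644], [-0.007, -0.846, -0.533]]
top [[600.5, 0.0, 326.7], [0.0, 600.5, 235.8], [0.0, 0.0, 1.0]] [ 0.429 -0.011  1.501] [[0.027, -0.995, 0.092], [-1.0, -0.027, 0.004], [-0.002, -0.092, -0.996]]
wrist [[413.0, 0.0, 319.4], [0.0, 413.0, 243.0], [0.0, 0.0, 1.0]] [0.191 0.547 0.384] [[0.45, 0.863, 0.231], [0.893, -0.434, -0.118], [-0.002, 0.259, -0.966]]
{'time': 0.15, 'joint_pos': array([ 9.52518780e-01,  2.07243725e-01,  1.54261009e+00, -3.84598193e-06,
        1.39351205e+00, -1.50523656e-01]), 'dq': array([ 0.00036402, -0.00252867, -0.00351157, -0.000267  ,  0.00092316,
        0.00061512]), 'effort': array([ 3.37085658e-04, -3.71315038e+01, -2.81815410e+01,  6.98920246e-02,
        3.26835376e-02, -1.28996985e-04]), 'position': array([0.25891395, 0.51270769, 0.20455395]), 'eef_rot': array([ 0.68762188,  0.16329048,  0.6880896 , -0.16445383]), 'ft_force': array([ 0.34584957, -0.3948872 ,  0.47322285]), 'moment': array([ 0.0233821 ,  0.03018107, -0.06433995]), 'opening': 0.9965884408581875}
```

View pics/top0.png

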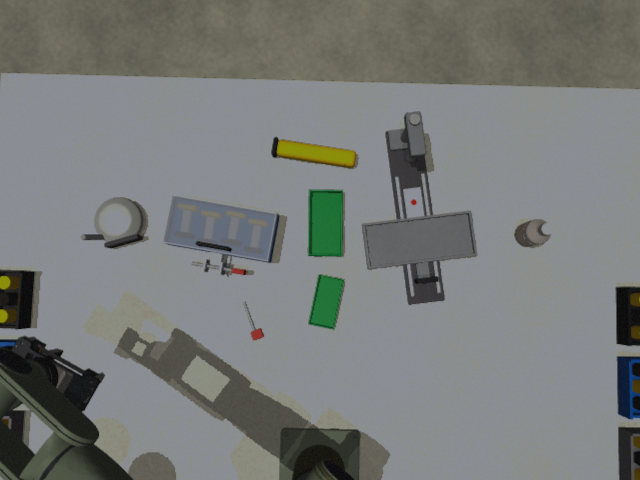

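View pics/scene0.png

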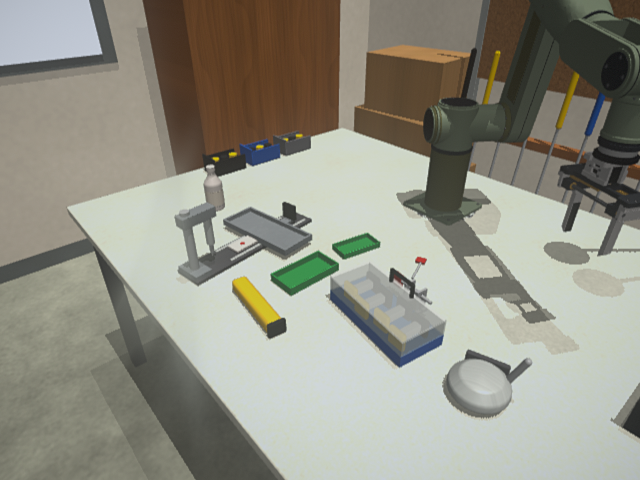

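View pics/wrist0.png

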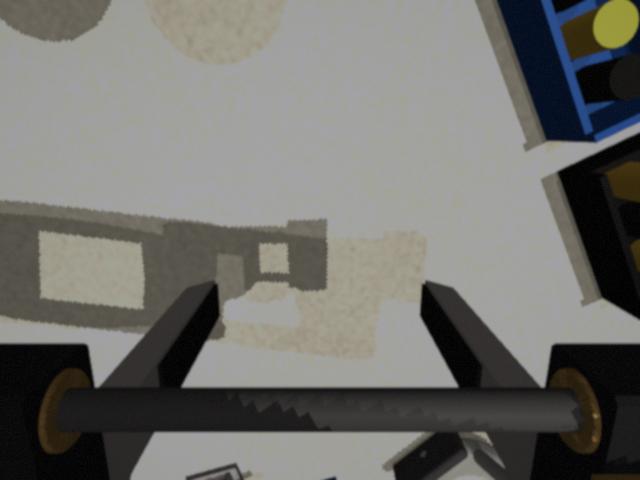

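Top view: case at (222,230) with four plugs. The pin is in its staple, with its red handle at about (240,271), and a smaller loose pin lies on the worktop at (250,325). The large green dish is at (326,223) and the small one at (326,302). The tray is at (419,240), its handle at (426,281), and the punch near (414,120). The jumbo grip, bottle and driver head stand apart.

```bash
python3 - <<'E'
from h import *
names=['case','staple','pin_handle','pin_tip','dish','lid_hinge','lid_bar','station','tray_floor','tray_handle','mark','punch_tip','plug0_mid','driver_head','jumbo_grip','bottle']
for c in('top','scene'):
    im=snap(c); C=cam(c)
    for n in names:
        z=dict(staple=.046,pin_handle=.046,pin_tip=.046,lid_hinge=.03,lid_bar=.105,tray_floor=.021,tray_handle=.055,mark=.021,punch_tip=.032,plug0_mid=.039).get(n,0)
        for d in models.spot_point(n,c)[:5]:
            print(c,n,round(d['score'],2),np.round(d['at'],1),back(d['at'],z,C)[0][:2].round(4))
    
im=cv2.imread('pics/top0.png')
cv2.imwrite('pics/crop_pin.png',cv2.resize(im[180:350,150:350],None,fx=4,fy=4,interpolation=cv2.INTER_CUBIC)[:600])
cv2.imwrite('pics/crop_tray.png',cv2.resize(im[100:310,350:490],None,fx=2.8,fy=2.8,interpolation=cv2.INTER_CUBIC)[:600])
E
```

```text
top case 0.92 [224.  229.6] [0.5757 0.2536]
top staple 0.81 [214.5 269.5] [0.4735 0.2643]
top pin_handle 0.76 [236.6 270.7] [0.472  0.2107]
top pin_handle 0.59 [258.5 334.8] [0.32   0.1519]
top pin_tip 0.47 [193.1 263.2] [0.4873 0.3169]
top pin_tip 0.43 [242.7 303.4] [0.3938 0.1928]
top pin_tip 0.26 [213.2 250.8] [0.5188 0.2695]
top dish 0.96 [326.7 301.2] [ 0.4038 -0.0094]
top dish 0.78 [327.3 224.4] [ 0.5958 -0.0057]
top lid_bar 0.73 [215.5 247.7] [0.5225 0.2531]
top lid_bar 0.67 [222.  230.1] [0.5641 0.2397]
top station 0.55 [419.1 242.8] [ 0.5556 -0.237 ]
top tray_floor 0.89 [419.1 237. ] [ 0.5682 -0.2337]
top tray_floor 0.44 [324.1 222. ] [0.5992 0.0023]
top tray_floor 0.24 [214.7 251.2] [0.5194 0.2706]
top tray_handle 0.96 [427.1 277.5] [ 0.4678 -0.2491]
top mark 0.7 [414.1 203.5] [ 0.6515 -0.2202]
top punch_tip 0.84 [409.9 157.7] [ 0.7645 -0.2066]
top punch_tip 0.49 [190.8 263.9] [0.486  0.3256]
top driver_head 0.18 [327.8 224.8] [ 0.5948 -0.007 ]
top jumbo_grip 0.56 [312.5 155.6] [0.7707 0.0367]
top bottle 0.91 [523.3 235.8] [ 0.5802 -0.4981]
scene case 0.74 [413.9 290. ] [0.
[... 525 characters left out ...]
6.3 233. ] [ 0.5509 -0.2486]
scene station 0.29 [363.9 322.2] [0.6104 0.2309]
scene tray_floor 0.55 [266.5 230.4] [ 0.5606 -0.231 ]
scene tray_handle 0.68 [286.7 208.3] [ 0.4665 -0.252 ]
scene tray_handle 0.37 [215.2 205. ] [ 0.6235 -0.4203]
scene mark 0.95 [243.  242.1] [ 0.6498 -0.2211]
scene punch_tip 0.67 [211.1 250. ] [ 0.7471 -0.2288]
scene punch_tip 0.58 [307.7 273.2] [0.6143 0.0317]
scene driver_head 0.75 [473.4 395.7] [0.5989 0.5128]
scene driver_head 0.2 [307.1 273.8] [ 0.5901 -0.0016]
scene jumbo_grip 0.81 [251.  305.9] [0.7755 0.0104]
scene bottle 0.59 [216.4 205.9] [ 0.5763 -0.5111]
scene bottle 0.47 [269.2 233. ] [ 0.5442 -0.2427]
scene bottle 0.32 [253.6 306.6] [0.7722 0.0167]
```

View pics/crop_pin.png

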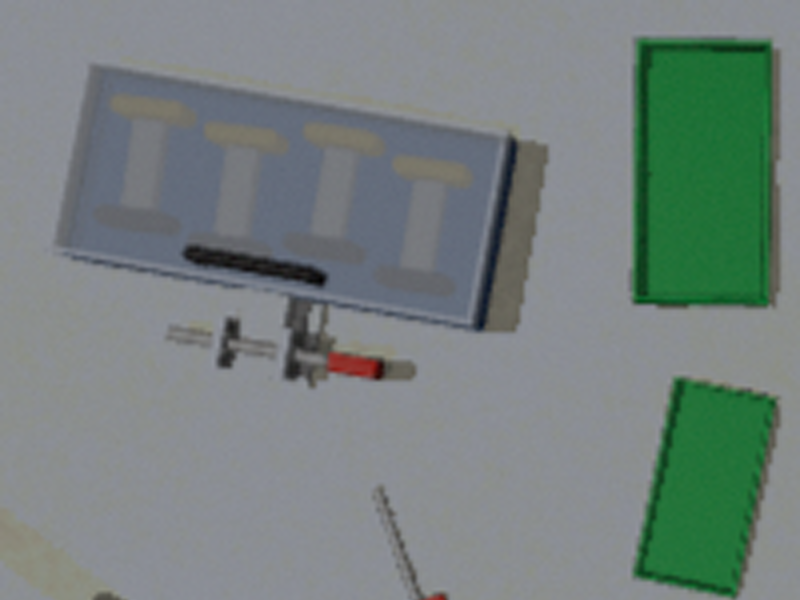

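View pics/crop_tray.png

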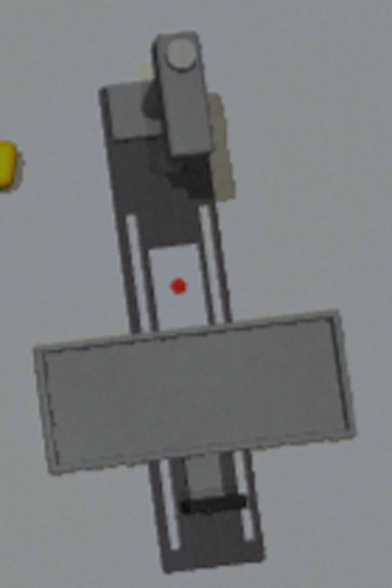

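```bash
python3 - <<'E'
from h import *
C=cam('top')
def rect(px,zs,n):
    P=np.array([back(p,z,C)[0] for p,z in zip(px,zs)]);print(n,P[:,:2].round(4).tolist(),'c',P[:,:2].mean(0).round(4))
    for i in range(len(P)):
        d=P[(i+1)%len(P)]-P[i];print('  ',np.linalg.norm(d[:2]).round(4),np.degrees(np.arctan2(d[1],d[0])).round(1))
c=lambda a,f,o:np.array(a)/f+np.array(o)
rect(c([(95,65),(513,135),(478,328),(55,250)],4,(150,180)),[.073]*4,'lid')
rect(c([(635,38),(773,40),(769,303),(633,302)],4,(150,180)),[.024]*4,'dish')
rect(c([(33,347),(340,310),(356,436),(52,474)],2.8,(350,100)),[.035]*4,'tray')
rect(c([(180,507),(246,501)],2.8,(350,100)),[.071]*2,'handle')
rect(c([(168,335),(415,370)],4,(150,180)),[.046]*2,'pin')
rect(c([(190,253),(322,278)],4,(150,180)),[.105]*2,'bar')
E
```

```text
lid [[0.6459, 0.365], [0.6102, 0.1123], [0.494, 0.1291], [0.5338, 0.3832]] c [0.571  0.2474]
   0.2552 -98.0
   0.1174 171.8
   0.2572 81.1
   0.1136 -9.3
dish [[0.6792, 0.0427], [0.6803, -0.0431], [0.5165, -0.0447], [0.5148, 0.0391]] c [ 0.5977 -0.0015]
   0.0859 -89.3
   0.1638 -179.5
   0.0838 91.1
   0.1644 1.3
tray [[0.5953, -0.0905], [0.6353, -0.3594], [0.5248, -0.3739], [0.4845, -0.1094]] c [ 0.56   -0.2333]
   0.2719 -81.6
   0.1115 -172.5
   0.2676 98.7
   0.1125 9.7
handle [[0.4581, -0.2161], [0.4647, -0.272]] c [ 0.4614 -0.2441]
   0.0563 -83.3
   0.0563 96.7
pin [[0.4859, 0.3195], [0.4688, 0.169]] c [0.4774 0.2442]
   0.1515 -96.5
   0.1515 83.5
bar [[0.5318, 0.2955], [0.5192, 0.2179]] c [0.5255 0.2567]
   0.0786 -99.2
   0.0786 80.8
```

```bash
cat >> h.py <<'E'
def go(target,yaw=None,st=None):
    """yaw: desired world angle (deg) of tool y. prints total turn units about tool x and slide units after the turn"""
    st=st or get_state();M=rot(st['eef_rot']);p=np.array(st['position'])
    y=M[:,1];cur=np.degrees(np.arctan2(y[1],y[0]))
    print('pos',p.round(4),'yaw',cur.round(2),'tilt x',M[:,0].round(4),'q6',st['joint_pos'][5].round(2),'open',round(st['opening'],3),'F',np.round(st['ft_force'],1),'t',round(st['time'],2))
    if target is None: return
    t=0
    if yaw is not None:
        a=np.radians(yaw);y=np.array([np.cos(a),np.sin(a),0]);x=np.array([0,0,-1.]);D=np.c_[x,y,np.cross(x,y)]
        rv=R.from_matrix(M.T@D).as_rotvec();t=np.degrees(rv)/8;M=D
    s=M.T@(np.array(target)-p)/.06
    print('turn units',np.round(t,3),'slide units',s.round(3))
E
python3 - <<'E'
from h import *
go([.46,.2,.25],-8.3);go([.46,.2,.25],171.7)
print(np.array(eyes.camera_info('wrist')['hand_eye']).round(3).tolist())
E
```

```text
pos [0.2593 0.5132 0.2055] yaw 63.2 tilt x [ 0. -0. -1.] q6 -0.15 open 0.999 F [-0.3 -0.7  0.7] t 1.85
turn units [8.937 0.    0.   ] slide units [-0.742  4.064  4.683]
pos [0.2593 0.5132 0.2055] yaw 63.2 tilt x [ 0. -0. -1.] q6 -0.15 open 0.999 F [-0.3 -0.7  0.7] t 1.85
turn units [-13.563  -0.      0.   ] slide units [-0.742 -4.064 -4.683]
[[-0.0, -0.259, 0.966, -0.179], [1.0, 0.001, 0.0, 0.0], [-0.001, 0.966, 0.259, -0.076], [0.0, 0.0, 0.0, 1.0]]
```

Request:
jog_arm(steps=[{"slide":[-0.1,0,0],"turn":[1,0,0],"claw":1},{"slide":[-0.1,0,0],"turn":[1,0,0],"claw":1},{"slide":[-0.1,0,0],"turn":[1,0,0],"claw":1},{"slide":[-0.1,0,0],"turn":[1,0,0],"claw":1},{"slide":[-0.1,0,0],"turn":[1,0,0],"claw":1},{"slide":[-0.1,0,0],"turn":[1,0,0],"claw":1},{"slide":[-0.1,0,0],"turn":[1,0,0],"claw":1},{"slide":[0,0,0],"turn":[1,0,0],"claw":1},{"slide":[0,0,0],"turn":[0.94,0,0],"claw":1}])

```text
time: 2.98
position: [0.2593, 0.5133, 0.2476]
eef_rot: [0.461, 0.536, 0.461, -0.536]
ft_force: [-0.0, -0.2, -0.2]
opening: 1.001
```

Request:
jog_arm(steps=[{"slide":[0,0.3,0.35],"claw":1},{"slide":[0,0.6,0.7],"claw":1},{"slide":[0,0.6,0.7],"claw":1},{"slide":[0,0.6,0.7],"claw":1},{"slide":[0,0.6,0.7],"claw":1},{"slide":[0,0.6,0.7],"claw":1},{"slide":[0,0.5,0.58],"claw":1},{"slide":[0,0.26,0.25],"claw":1},{"slide":[0,0,0],"claw":1},{"slide":[0,0,0],"claw":1}])

```text
$.steps[0]: bad value
```

```bash
python3 - <<'E'
from h import *
go(None);st=get_state();snap('wrist','w1.png')
C=cam('wrist',st)
for n,z in (('pin_handle',.046),('staple',.046),('pin_tip',.046),('lid_bar',.105)):
  for d in models.spot_point(n,'wrist')[:3]: print(n,round(d['score'],2),np.round(d['at'],1),back(d['at'],z,C)[0][:2].round(4))
E
```

```text
pos [0.2593 0.5133 0.2476] yaw -8.57 tilt x [ 2.e-04  2.e-04 -1.e+00] q6 1.1 open 1.001 F [-0.  -0.2 -0.2] t 2.98
pin_handle 0.87 [408.9 472.9] [0.3148 0.2083]
pin_tip 0.6 [469.4 445.5] [0.3839 0.235 ]
```

View pics/w1.png

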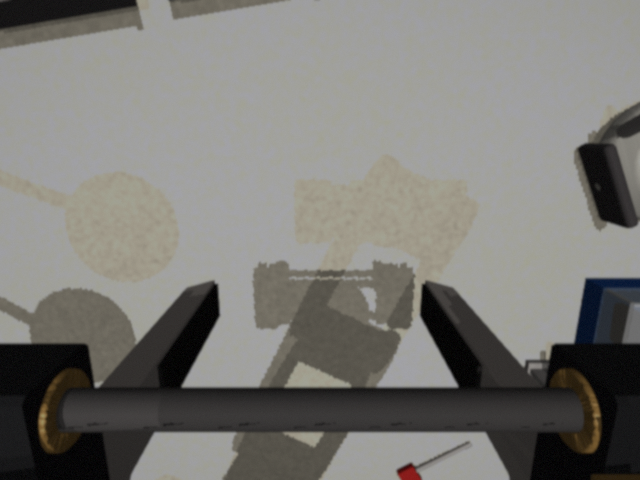

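Turn is required in every row. I'm still at the start spot; this view only shows the loose small pin, with its handle at (409,473).

Request:
jog_arm(steps=[{"slide":[0,0.3,0.35],"turn":[0,0,0],"claw":1},{"slide":[0,0.6,0.7],"turn":[0,0,0],"claw":1},{"slide":[0,0.6,0.7],"turn":[0,0,0],"claw":1},{"slide":[0,0.6,0.7],"turn":[0,0,0],"claw":1},{"slide":[0,0.6,0.7],"turn":[0,0,0],"claw":1},{"slide":[0,0.6,0.7],"turn":[0,0,0],"claw":1},{"slide":[0,0.5,0.58],"turn":[0,0,0],"claw":1},{"slide":[0,0.26,0.25],"turn":[0,0,0],"claw":1},{"slide":[0,0,0],"turn":[0,0,0],"claw":1},{"slide":[0,0,0],"turn":[0,0,0],"claw":1}])

```text
time: 4.47
position: [0.4592, 0.2007, 0.2474]
eef_rot: [-0.462, -0.535, -0.463, 0.535]
ft_force: [0.0, -0.0, 0.3]
opening: 1.002
```

```bash
python3 - <<'E'
from h import *
go(None);st=get_state();snap('wrist','w2.png')
C=cam('wrist',st)
for n,z in (('pin_handle',.046),('staple',.046),('pin_tip',.046),('lid_bar',.105)):
  for d in models.spot_point(n,'wrist')[:3]: print(n,round(d['score'],2),np.round(d['at'],1),back(d['at'],z,C)[0][:2].round(4))
E
```

```text
pos [0.4592 0.2007 0.2474] yaw -8.26 tilt x [-5.e-04  5.e-04 -1.e+00] q6 0.38 open 1.002 F [ 0.  -0.   0.3] t 4.47
pin_handle 0.87 [197.1 261.9] [0.3352 0.1729]
pin_handle 0.58 [329.9 205.2] [0.4696 0.2094]
staple 0.66 [333.6 135.4] [0.4814 0.2713]
pin_tip 0.74 [335.3  76.3] [0.4895 0.3198]
pin_tip 0.71 [261.2 217.9] [0.4042 0.2067]
pin_tip 0.53 [332.1 204. ] [0.4718 0.2103]
lid_bar 0.89 [398.  137.4] [0.5275 0.2636]
```

View pics/w2.png

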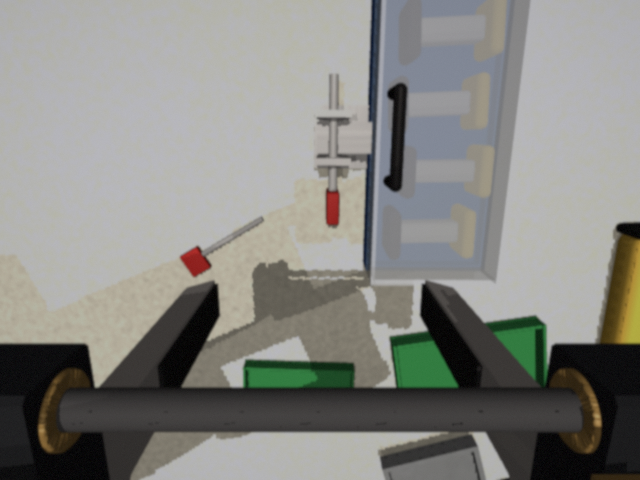

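```bash
python3 - <<'E'
from h import *
st=get_state();C=cam('wrist',st);im=cv2.imread('pics/w2.png')
hsv=cv2.cvtColor(im,cv2.COLOR_BGR2HSV)
m=(((hsv[...,0]<8)|(hsv[...,0]>172))&(hsv[...,1]>150)).astype(np.uint8)
n,l,s,c=cv2.connectedComponentsWithStats(m)
for i in range(1,n):
    if s[i,4]>50: print(s[i],c[i],back(c[i],.058,C)[0][:2].round(4))
cor=[(327,190),(339,190),(339,226),(327,226)]
print(back(cor,.06,C).round(4))
print(back([(334,75),(333,187),(330,112),(331,163),(398,93),(396,184)],.046,C).round(4),back([(398,93),(396,184)],.105,C).round(4))
# expected case model
def model(c,yaw):
    ex=np.array([np.cos(yaw),np.sin(yaw)]);ey=np.array([-ex[1],ex[0]])
    f=lambda x,y,z:np.r_[c+x*ex+y*ey,z]
    return proj(np.array([f(-.095,-.062,.06),f(-.095,.053,.046),f(-.048,0,.105),f(-.06,-.13,.073),f(.06,-.13,.073),f(-.06,-.13,.0)]),C).round(1)
print(model(np.array([.571,.2475]),-.145))
cv2.imwrite('pics/c2.png',cv2.resize(im[60:300,150:420],None,fx=2.4,fy=2.4,interpolation=cv2.INTER_CUBIC))
E
```

```text
[327 192  12  32 356] [332.1011236 207.25     ] [0.4715 0.2095]
[181 248  29  28 455] [195.17142857 261.4043956 ] [0.3379 0.1769]
[[0.469  0.2259 0.06  ]
 [0.4796 0.2244 0.06  ]
 [0.4754 0.1919 0.06  ]
 [0.4646 0.1935 0.06  ]]
[[0.4885 0.3212 0.046 ]
 [0.4749 0.2259 0.046 ]
 [0.481  0.2916 0.046 ]
 [0.476  0.2477 0.046 ]
 [0.5417 0.2988 0.046 ]
 [0.5325 0.2205 0.046 ]] [[0.5305 0.2953 0.105 ]
 [0.5227 0.2291 0.105 ]]
[[329.8 218.6]
 [330.7  84.9]
 [393.9 150.8]
 [367.7 294.4]
 [498.5 294.7]
 [360.1 268.9]]
```

View pics/c2.png

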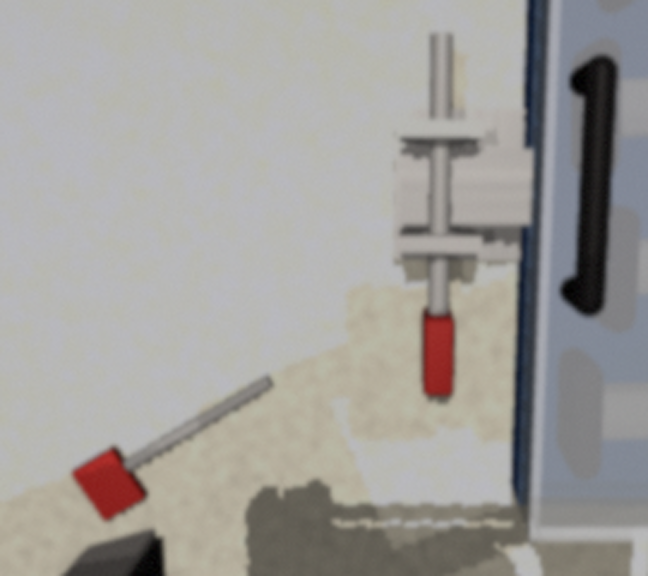

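The larger pin is the one through the staple, with its handle at (333,207) and a 115 mm rod reaching to (334,75). The loose one at (195,262) is shorter and not in the staple. I'll go for the staple pin.

```bash
python3 - <<'E'
from h import *
go([.472,.208,.12],-8.3)
E
```

```text
pos [0.4592 0.2009 0.2475] yaw -8.22 tilt x [-0.e+00  1.e-04 -1.e+00] q6 0.38 open 1.005 F [-0.7  0.2  0.2] t 4.72
turn units [ 0.01  -0.001  0.   ] slide units [ 2.124  0.194 -0.147]
```

Request:
jog_arm(squeeze=35, steps=[{"slide":[0.5,0.19,-0.15],"turn":[0,0,0],"claw":-0.36},{"slide":[0.6,0,0],"turn":[0,0,0],"claw":-0.36},{"slide":[0.6,0,0],"turn":[0,0,0],"claw":-0.36},{"slide":[0.42,0,0],"turn":[0,0,0],"claw":-0.36},{"slide":[0,0,0],"turn":[0,0,0],"claw":-0.36},{"slide":[0,0,0],"turn":[0,0,0],"claw":-0.36}])

```text
time: 5.48
position: [0.4731, 0.2079, 0.1214]
eef_rot: [0.463, 0.535, 0.462, -0.534]
ft_force: [-0.5, 0.0, 1.0]
opening: 0.398
```

```bash
python3 - <<'E'
from h import *
go([.472,.208,.029],-8.3);snap('wrist','w3.png');C=cam('wrist')
print(proj([[.472,.208,.06],[.472,.208,.024],get_state()['position']],C))
im=cv2.imread('pics/w3.png')
hsv=cv2.cvtColor(im,cv2.COLOR_BGR2HSV)
m=(((hsv[...,0]<8)|(hsv[...,0]>172))&(hsv[...,1]>150)).astype(np.uint8)
n,l,s,c=cv2.connectedComponentsWithStats(m)
for i in range(1,n):
    if s[i,4]>50: print(s[i],c[i],back(c[i],.06,C)[0][:2].round(4))
E
```

```text
pos [0.4731 0.2079 0.1214] yaw -8.29 tilt x [ 1.9e-03  4.0e-04 -1.0e+00] q6 0.39 open 0.398 F [-0.5  0.   1. ] t 5.47
turn units [ 0.001 -0.005 -0.013] slide units [ 1.54  -0.018  0.   ]
[[317.63480725 260.81898025]
 [317.71125991 245.28810615]
 [320.52680189 300.33525141]]
[309 231  18  51 841] [317.4744352  257.21403092] [0.4722 0.2103]
[111 302  43  40 911] [132.13062569 321.66739846] [0.3495 0.1849]
```

View pics/w3.png

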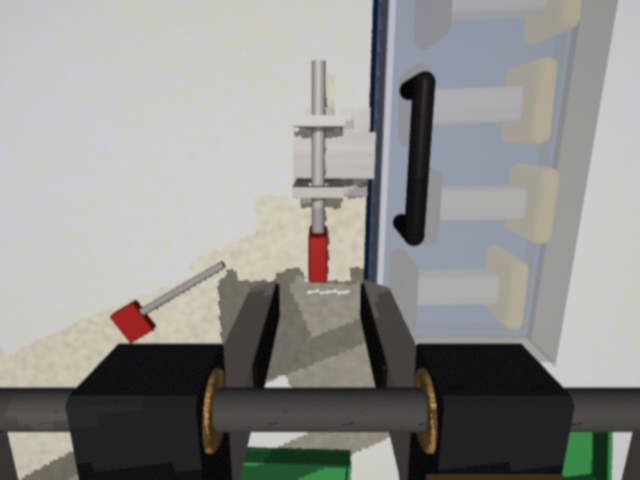

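Request:
jog_arm(steps=[{"slide":[0.4,0,0],"turn":[0,0,0],"claw":-0.4},{"slide":[0.4,0,-0.02],"turn":[0,0,0],"claw":-0.4},{"slide":[0.4,0,0],"turn":[0,0,0],"claw":-0.4},{"slide":[0.33,0,0],"turn":[0,0,0],"claw":-0.4},{"slide":[0,0,0],"turn":[0,0,0],"claw":-0.4},{"slide":[0,0,0],"turn":[0,0,0],"claw":-1},{"slide":[0,0,0],"turn":[0,0,0],"claw":-1},{"slide":[0,0,0],"turn":[0,0,0],"claw":-1},{"slide":[0,0,0],"turn":[0,0,0],"claw":-1}])

```text
time: 6.65
position: [0.4736, 0.209, 0.0297]
eef_rot: [0.463, 0.536, 0.462, -0.534]
ft_force: [-1.2, 0.2, 5.1]
opening: 0.129
```

```bash
python3 - <<'E'
from h import *
go([.472,.208,.029],-8.3);snap('wrist','w4.png')
E
```

```text
pos [0.4736 0.209  0.0297] yaw -8.33 tilt x [ 2.5e-03  9.0e-04 -1.0e+00] q6 0.39 open 0.129 F [-1.2  0.2  5.1] t 6.65
turn units [-0.004 -0.009 -0.017] slide units [ 0.012 -0.025  0.02 ]
```

View pics/w4.png

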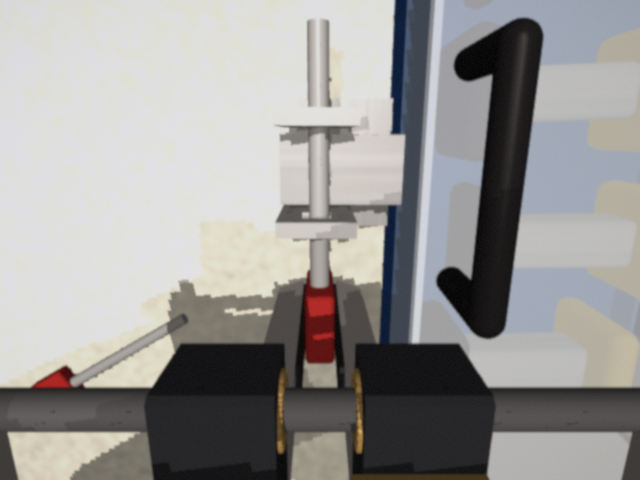

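Request:
jog_arm(steps=[{"slide":[0,0,0.15],"turn":[0,0,0],"claw":-1},{"slide":[0,0,0.25],"turn":[0,0,0],"claw":-1},{"slide":[0,0,0.3],"turn":[0,0,0],"claw":-1},{"slide":[0,0,0.3],"turn":[0,0,0],"claw":-1},{"slide":[0,0,0.3],"turn":[0,0,0],"claw":-1},{"slide":[0,0,0.3],"turn":[0,0,0],"claw":-1},{"slide":[0,0,0.25],"turn":[0,0,0],"claw":-1},{"slide":[0,0,0.15],"turn":[0,0,0],"claw":-1},{"slide":[0,0,0],"turn":[0,0,0],"claw":-1}])

```text
time: 7.82
position: [0.4545, 0.0891, 0.0281]
eef_rot: [-0.462, -0.535, -0.462, 0.536]
ft_force: [-0.8, -0.4, -1.0]
opening: 0.126
```

```bash
python3 - <<'E'
from h import *
go([.55,0,.15],-89);snap('wrist','w5.png')
E
```

```text
pos [0.4545 0.0891 0.0281] yaw -8.39 tilt x [-1.1e-03 -2.0e-04 -1.0e+00] q6 0.15 open 0.126 F [-0.8 -0.4 -1. ] t 7.83
turn units [1.0077e+01 7.0000e-03 4.0000e-03] slide units [-2.032  1.512 -1.565]
```

View pics/w5.png

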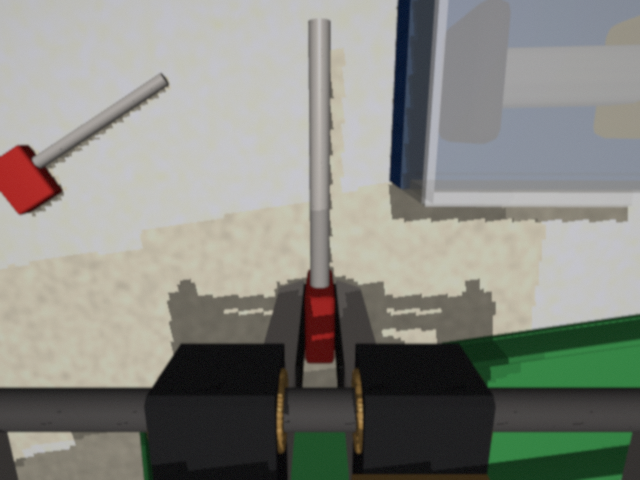

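Pin is out of the staple, held upright at (320,320).

Request:
jog_arm(steps=[{"slide":[-0.6,0,0],"turn":[0,0,0],"claw":-1},{"slide":[-0.7,0,0],"turn":[0,0,0],"claw":-1},{"slide":[-0.7,0,0],"turn":[0.5,0,0],"claw":-1},{"slide":[-0.4,0,0],"turn":[1,0,0],"claw":-1},{"slide":[0,0,0],"turn":[1,0,0],"claw":-1},{"slide":[0,0,0],"turn":[1,0,0],"claw":-1},{"slide":[0,0,0],"turn":[1,0,0],"claw":-1},{"slide":[0,0,0],"turn":[1,0,0],"claw":-1},{"slide":[0,0,0],"turn":[1,0,0],"claw":-1},{"slide":[0,0,0],"turn":[1,0,0],"claw":-1},{"slide":[0,0,0],"turn":[1,0,0],"claw":-1},{"slide":[0,0,0],"turn":[1,0,0],"claw":-1}])

```text
time: 9.38
position: [0.4549, 0.0904, 0.1724]
eef_rot: [-0.034, -0.706, -0.034, 0.706]
ft_force: [-0.1, -0.1, -1.1]
opening: 0.125
```

Request:
jog_arm(steps=[{"slide":[0,0,0],"turn":[0.58,0,0],"claw":-1},{"slide":[0,0.3,-0.3],"turn":[0,0,0],"claw":-1},{"slide":[0,0.5,-0.5],"turn":[0,0,0],"claw":-1},{"slide":[0,0.5,-0.5],"turn":[0,0,0],"claw":-1},{"slide":[0,0.21,-0.26],"turn":[0,0,0],"claw":-1},{"slide":[0,0,0],"turn":[0,0,0],"claw":-1},{"slide":[0,0,0],"turn":[0,0,0],"claw":-1}])

```text
time: 10.25
position: [0.5494, 0.0019, 0.1721]
eef_rot: [-0.007, -0.707, -0.007, 0.708]
ft_force: [0.3, -0.3, -0.4]
opening: 0.126
```

```bash
python3 - <<'E'
from h import *
go([.55,0,.15],-89);snap('wrist','w6.png')
E
```

```text
pos [0.5494 0.0019 0.1721] yaw -88.91 tilt x [-1.4e-03  5.0e-04 -1.0e+00] q6 1.4 open 0.126 F [ 0.3 -0.3 -0.4] t 10.25
turn units [0.011 0.01  0.004] slide units [ 0.368  0.032 -0.009]
```

View pics/w6.png

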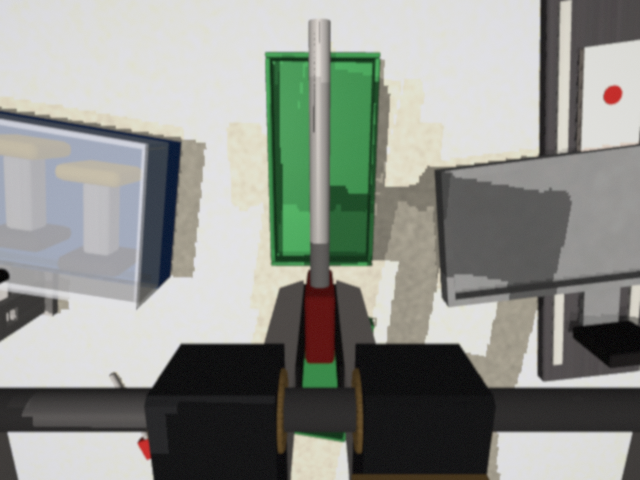

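```bash
python3 - <<'E'
from h import *
C=cam('wrist');P=back([(266,54),(380,54),(372,264),(272,264)],.024,C);print(P.round(4),P.mean(0).round(4))
c=P.mean(0)
P2=back([(440,172),(454,305)],.035,C);print(P2.round(4))
print('mark',back([(613,95)],.021,C))
go([c[0]-.05,c[1],.014],-89.5)
E
```

```text
[[ 0.6782  0.0441  0.024 ]
 [ 0.6799 -0.0391  0.024 ]
 [ 0.5189 -0.0419  0.024 ]
 [ 0.5172  0.0413  0.024 ]] [0.5986 0.0011 0.024 ]
[[ 0.5966 -0.0879  0.035 ]
 [ 0.4883 -0.11    0.035 ]]
mark [[ 0.65551708 -0.21692302  0.021     ]]
pos [0.5493 0.002  0.1721] yaw -88.9 tilt x [-1.1e-03  4.0e-04 -1.0e+00] q6 1.4 open 0.123 F [ 1.1  0.4 -0.6] t 10.3
turn units [0.075 0.008 0.003] slide units [2.636 0.014 0.013]
```

Request:
jog_arm(steps=[{"slide":[0.5,0,0],"turn":[0,0,0],"claw":-1},{"slide":[0.6,0.01,0.01],"turn":[0,0,0],"claw":-1},{"slide":[0.6,0,0],"turn":[0,0,0],"claw":-1},{"slide":[0.5,0,0],"turn":[0,0,0],"claw":-1},{"slide":[0.3,0,0],"turn":[0,0,0],"claw":-1},{"slide":[0.15,0,0],"turn":[0,0,0],"claw":-1},{"slide":[0,0,0],"turn":[0,0,0],"claw":-1},{"slide":[0,0,0],"turn":[0,0,0],"claw":-1}])

```text
time: 11.3
position: [0.5509, 0.0002, 0.0147]
eef_rot: [0.007, 0.708, 0.006, -0.706]
ft_force: [0.6, 0.2, -0.9]
opening: 0.122
```

Request:
jog_arm(steps=[{"slide":[0,0,0],"turn":[0,0,0],"claw":-0.5},{"slide":[0,0,0],"turn":[0,0,0],"claw":-0.4},{"slide":[0,0,0],"turn":[0,0,0],"claw":-0.4},{"slide":[0,0,0],"turn":[0,0,0],"claw":-0.4},{"slide":[-0.3,0,0],"turn":[0,0,0],"claw":-0.4},{"slide":[-0.6,0,0],"turn":[0,0,0],"claw":-0.4},{"slide":[-0.8,0,0],"turn":[0,0,0],"claw":-0.4},{"slide":[-0.8,0,0],"turn":[0,0,0],"claw":-0.4},{"slide":[-0.8,0,0],"turn":[0,0,0],"claw":-0.4},{"slide":[-0.5,0,0],"turn":[0,0,0],"claw":-0.4},{"slide":[0,0,0],"turn":[0,0,0],"claw":-0.4}])

```text
time: 12.68
position: [0.5519, 0.0, 0.2459]
eef_rot: [0.007, 0.71, 0.006, -0.704]
ft_force: [-0.5, -1.1, -0.3]
opening: 0.304
```

```bash
python3 - <<'E'
from h import *
go(None);snap('wrist','w7.png')
E
```

```text
pos [0.5519 0.     0.2459] yaw -88.96 tilt x [ 0.0085 -0.0013 -1.    ] q6 1.4 open 0.304 F [-0.5 -1.1 -0.3] t 12.68
```

View pics/w7.png

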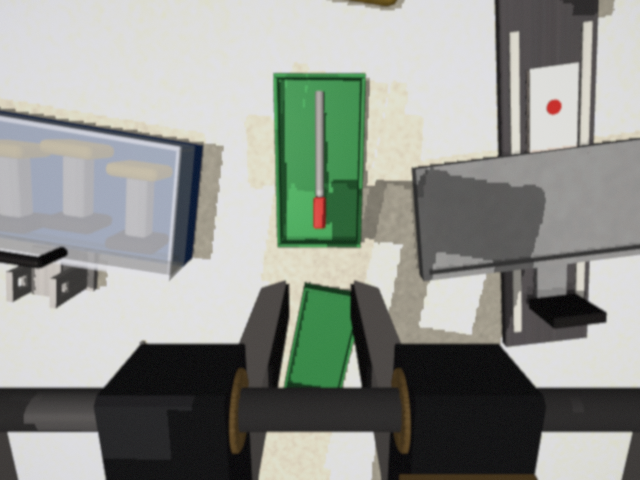

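Pin lies whole in the dish: handle (319,212), tip (320,92), within the rim. Now the lid.

Request:
jog_arm(steps=[{"slide":[0,0,0],"turn":[-0.5,0,0],"claw":-0.4},{"slide":[0,0,0],"turn":[-1,0,0],"claw":-0.4},{"slide":[0,0,0],"turn":[-1,0,0],"claw":-0.4},{"slide":[0,0,0],"turn":[-1,0,0],"claw":-0.4},{"slide":[0,0,0],"turn":[-1,0,0],"claw":-0.4},{"slide":[0,0,0],"turn":[-1,0,0],"claw":-0.4},{"slide":[0,0,0],"turn":[-1,0,0],"claw":-0.4},{"slide":[0,0,0],"turn":[-1,0,0],"claw":-0.4},{"slide":[0,0,0],"turn":[-1,0,0],"claw":-0.4},{"slide":[0,0,0],"turn":[-1,0,0],"claw":-0.4},{"slide":[0,0,0],"turn":[-0.58,0,0],"claw":-0.4},{"slide":[0,0,0],"turn":[0,0,0],"claw":-0.4}])

```text
time: 14.22
position: [0.5483, 0.0005, 0.239]
eef_rot: [-0.461, -0.534, -0.463, 0.536]
ft_force: [0.0, 0.7, -0.5]
opening: 0.3
```

```bash
python3 - <<'E'
from h import *
go([.527,.2624,.2],-8.3)
E
```

```text
pos [5.483e-01 5.000e-04 2.390e-01] yaw -8.38 tilt x [-4.4e-03  7.0e-04 -1.0e+00] q6 -0.01 open 0.3 F [ 0.   0.7 -0.5] t 14.22
turn units [-0.01  -0.     0.032] slide units [ 0.651 -0.98  -4.267]
```

Request:
jog_arm(steps=[{"slide":[0,-0.1,-0.4],"turn":[0,0,0],"claw":-0.36},{"slide":[0,-0.18,-0.8],"turn":[0,0,0.03],"claw":-0.36},{"slide":[0.1,-0.18,-0.8],"turn":[0,0,0],"claw":-0.36},{"slide":[0.2,-0.18,-0.8],"turn":[0,0,0],"claw":-0.36},{"slide":[0.2,-0.18,-0.8],"turn":[0,0,0],"claw":-0.36},{"slide":[0.15,-0.16,-0.67],"turn":[0,0,0],"claw":-0.36},{"slide":[0,0,0],"turn":[0,0,0],"claw":-0.36},{"slide":[0,0,0],"turn":[0,0,0],"claw":-0.36}])

```text
time: 15.22
position: [0.5283, 0.2618, 0.2014]
eef_rot: [0.463, 0.535, 0.461, -0.535]
ft_force: [-0.6, 0.7, 0.4]
opening: 0.319
```

```bash
python3 - <<'E'
from h import *
go([.527,.2624,.087],-8.3);snap('wrist','w8.png')
E
```

```text
pos [0.5283 0.2618 0.2014] yaw -8.35 tilt x [ 0.0028 -0.0017 -1.    ] q6 0.46 open 0.319 F [-0.6  0.7  0.4] t 15.22
turn units [-0.006  0.009 -0.021] slide units [ 1.907 -0.024 -0.007]
```

View pics/w8.png

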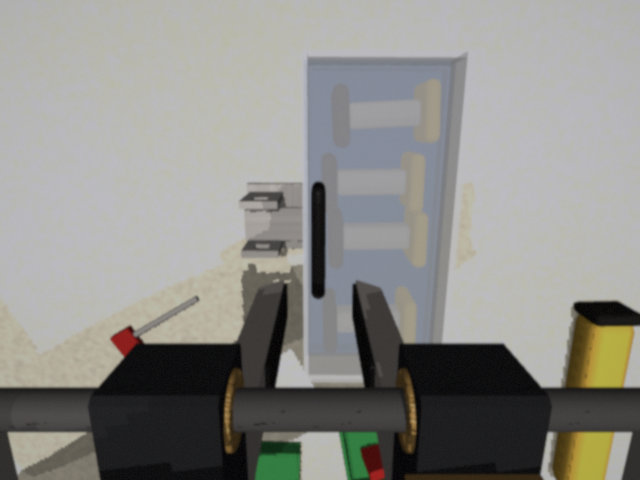

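```bash
python3 - <<'E'
from h import *
C=cam('wrist');P=back([(319,186),(318,295)],.107,C);print(P.round(4),P.mean(0).round(4))
print(back([(307,57),(466,55),(303,374)],.073,C).round(4))
E
```

```text
[[0.5342 0.3022 0.107 ]
 [0.5223 0.2258 0.107 ]] [0.5283 0.264  0.107 ]
[[0.5384 0.3869 0.073 ]
 [0.6469 0.3723 0.073 ]
 [0.4974 0.1431 0.073 ]]
```

Request:
jog_arm(squeeze=22, steps=[{"slide":[0.5,0,0],"turn":[0,0,-0.02],"claw":-0.4},{"slide":[0.6,0,0],"turn":[0,0,0],"claw":-0.4},{"slide":[0.5,0,0],"turn":[0,0,0],"claw":-0.4},{"slide":[0.28,0,0],"turn":[0,0,0],"claw":-0.4},{"slide":[0,0,0],"turn":[0,0,0],"claw":-0.4},{"slide":[0,0,0],"turn":[0,0,0],"claw":-1},{"slide":[0,0,0],"turn":[0,0,0],"claw":-1},{"slide":[0,0,0],"turn":[0,0,0],"claw":-1},{"slide":[0,0,0],"turn":[0,0,0],"claw":-1}])

```text
time: 16.4
position: [0.5277, 0.2629, 0.0909]
eef_rot: [-0.462, -0.535, -0.463, 0.535]
ft_force: [-5.0, 0.3, 5.3]
opening: 0.099
```

```bash
python3 - <<'E'
from h import *
go([.527,.2624,.087],-8.3);snap('wrist','w9.png')
# arc increments in (tool x, tool y) units, 5deg each
a0=np.degrees(np.arctan2(75,-108));r=np.hypot(75,108)
t=np.arange(0,91,5);x=r*np.cos(np.radians(a0-t));z=r*np.sin(np.radians(a0-t))
print(np.c_[-np.diff(z)/60,np.diff(x)/60].round(2).tolist())
print(x,z)
E
```

```text
pos [0.5277 0.2629 0.0909] yaw -8.3 tilt x [-8.e-04  5.e-04 -1.e+00] q6 0.46 open 0.099 F [-5.   0.3  5.3] t 16.4
turn units [-0.    -0.003  0.006] slide units [ 0.065 -0.011  0.01 ]
[[-0.15, 0.12], [-0.14, 0.13], [-0.13, 0.14], [-0.12, 0.15], [-0.1, 0.16], [-0.09, 0.17], [-0.07, 0.18], [-0.06, 0.18], [-0.04, 0.19], [-0.03, 0.19], [-0.01, 0.19], [0.01, 0.19], [0.02, 0.19], [0.04, 0.19], [0.06, 0.18], [0.07, 0.18], [0.09, 0.17], [0.1, 0.16]]
[-108.         -101.05234669  -93.335624    -84.90856086  -75.8352923
  -66.18487137  -56.03074361  -45.45018806  -34.52372913  -23.33452378
  -11.96772861   -0.5098518    10.95190528   22.33031176   33.53877108
   44.4919801    55.10657829   65.30178214   75.        ] [ 75.          84.12742257  92.61458466 100.39689384 107.41512204
 113.6158563  118.95190528 123.38265845 126.87439508 129.40054096
 130.94187058 131.48665351 131.03074361 129.57761063 127.13831379
 123.73141762 119.38285065 114.1257081  108.        ]
```

View pics/w9.png

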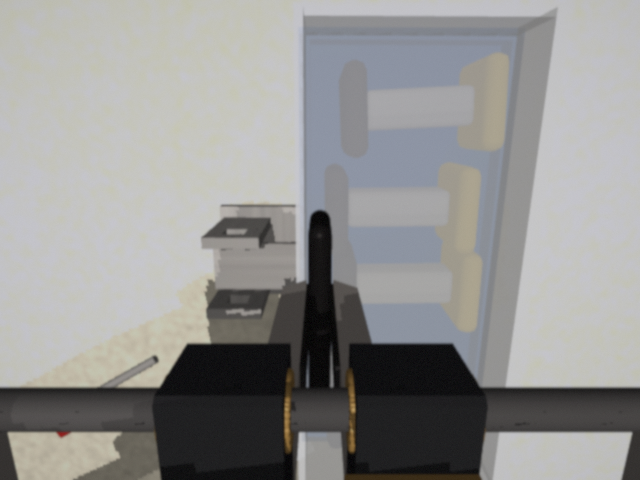

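Request:
jog_arm(steps=[{"slide":[-0.08,0.06,0],"turn":[0,0,0],"claw":-1},{"slide":[-0.07,0.06,0],"turn":[0,0,0],"claw":-1},{"slide":[-0.14,0.13,0],"turn":[0,0,0],"claw":-1},{"slide":[-0.13,0.14,0],"turn":[0,0,0],"claw":-1},{"slide":[-0.12,0.15,0],"turn":[0,0,0],"claw":-1},{"slide":[0,0,0],"turn":[0,0,0],"claw":-1}])

```text
time: 17.2
position: [0.5588, 0.2582, 0.124]
eef_rot: [-0.462, -0.534, -0.463, 0.536]
ft_force: [-9.3, 0.1, 10.2]
opening: 0.094
```

```bash
python3 - <<'E'
from h import *
go(None)
ex=np.array([np.cos(-.145),np.sin(-.145)])
p=get_state()['position']-np.array([.5277,.2629,.0909]);print('dx',p[:2]@ex,'dy',p[:2]@[-ex[1],ex[0]],'dz',p[2],'expect at 20deg: 32.2 32.4')
E
```

```text
pos [0.5588 0.2582 0.124 ] yaw -8.3 tilt x [-3.7e-03  2.0e-04 -1.0e+00] q6 0.44 open 0.094 F [-9.3  0.1 10.2] t 17.2
dx 0.03145057810841477 dy -0.00014557110261613433 dz 0.03307784191492909 expect at 20deg: 32.2 32.4
```

Request:
jog_arm(steps=[{"slide":[-0.11,0.15,0],"turn":[0,0,0],"claw":-1},{"slide":[-0.1,0.16,0],"turn":[0,0,0],"claw":-1},{"slide":[-0.08,0.17,0],"turn":[0,0,0],"claw":-1},{"slide":[-0.07,0.18,0],"turn":[0,0,0],"claw":-1},{"slide":[-0.05,0.19,0],"turn":[0,0,0],"claw":-1},{"slide":[-0.03,0.19,0],"turn":[0,0,0],"claw":-1},{"slide":[-0.01,0.19,0],"turn":[0,0,0],"claw":-1},{"slide":[0,0,0],"turn":[0,0,0],"claw":-1}])

```text
time: 18.2
position: [0.6362, 0.2466, 0.15]
eef_rot: [0.464, 0.537, 0.461, -0.534]
ft_force: [-0.9, -1.1, 3.7]
opening: 0.1
```

```bash
python3 - <<'E'
from h import *
go(None)
ex=np.array([np.cos(-.145),np.sin(-.145)])
p=get_state()['position']-np.array([.5277,.2629,.0909]);print('dx',p[:2]@ex,'dy',p[:2]@[-ex[1],ex[0]],'dz',p[2],'expect at 55deg: 107.5 56.5')
E
```

```text
pos [0.6362 0.2466 0.15  ] yaw -8.36 tilt x [ 5.4e-03 -2.0e-04 -1.0e+00] q6 0.39 open 0.1 F [-0.9 -1.1  3.7] t 18.2
dx 0.10973952502615983 dy -0.0004943656662215816 dz 0.05908885881966579 expect at 55deg: 107.5 56.5
```

Request:
jog_arm(steps=[{"slide":[0.01,0.19,0],"turn":[0,0,0],"claw":-1},{"slide":[0.02,0.19,0],"turn":[0,0,0],"claw":-1},{"slide":[0.04,0.19,0],"turn":[0,0,0],"claw":-1},{"slide":[0.06,0.18,0],"turn":[0,0,0],"claw":-1},{"slide":[0.07,0.18,0],"turn":[0,0,0],"claw":-1},{"slide":[0.09,0.17,0],"turn":[0,0,0],"claw":-1},{"slide":[0.1,0.16,0],"turn":[0,0,0],"claw":-1},{"slide":[0.06,0.08,0],"turn":[0,0,0],"claw":-1},{"slide":[0,0,0],"turn":[0,0,0],"claw":-1},{"slide":[0,0,0],"turn":[0,0,0],"claw":-1}])

```text
time: 19.45
position: [0.7139, 0.2349, 0.1214]
eef_rot: [0.463, 0.535, 0.462, -0.535]
ft_force: [0.1, -2.4, -2.4]
opening: 0.099
```

```bash
python3 - <<'E'
from h import *
go(None);snap('wrist','w10.png');snap('scene','s1.png')
ex=np.array([np.cos(-.145),np.sin(-.145)])
p=get_state()['position']-np.array([.5277,.2629,.0909]);dx,dz=p[:2]@ex,p[2];print(dx,dz,'ang',(np.arctan2(75,-108)-np.arctan2(75+dz*1e3,-108+dx*1e3)))
E
```

```text
pos [0.7139 0.2349 0.1214] yaw -8.33 tilt x [ 2.e-03 -8.e-04 -1.e+00] q6 0.35 open 0.099 F [ 0.1 -2.4 -2.4] t 19.45
0.18797460224198362 0.030742934316087503 ang 1.6113369393390178
```

View pics/s1.png

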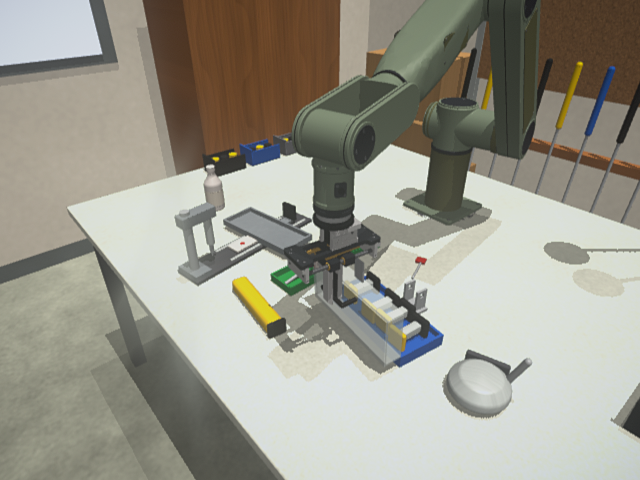

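Scene view: the lid stands upright at about (365,310) with the gripper on its bar, and the plugs are exposed. Releasing.

Request:
jog_arm(steps=[{"slide":[0,0,0],"turn":[0,0,0],"claw":-0.5},{"slide":[0,0,0],"turn":[0,0,0],"claw":-0.5},{"slide":[0,0,0],"turn":[0,0,0],"claw":-0.5},{"slide":[-0.2,0,0],"turn":[0,0,0],"claw":-0.5},{"slide":[-0.4,0,0],"turn":[0,0,0],"claw":-0.5},{"slide":[-0.7,0,0],"turn":[0,0,0],"claw":-0.5},{"slide":[-0.8,0,0],"turn":[0,0,0],"claw":-0.5},{"slide":[-0.7,0,0],"turn":[0,0,0],"claw":-0.5},{"slide":[-0.3,0,0],"turn":[0,0,0],"claw":-0.5},{"slide":[0,0,0],"turn":[0,0,0],"claw":-0.5}])

```text
time: 20.8
position: [0.714, 0.2355, 0.3102]
eef_rot: [0.463, 0.536, 0.461, -0.534]
ft_force: [-0.7, 0.2, 0.4]
opening: 0.252
```

```bash
python3 - <<'E'
from h import *
go([.54,.2,.3],-8.3);snap('scene','s2.png')
go([.54,.2,.3],81.7);
E
```

```text
pos [0.714  0.2355 0.3102] yaw -8.32 tilt x [ 4.9e-03  6.0e-04 -1.0e+00] q6 0.35 open 0.252 F [-0.7  0.2  0.4] t 20.8
turn units [-0.003 -0.009 -0.034] slide units [ 0.17  -2.785  1.004]
pos [0.7132 0.2353 0.3075] yaw -8.32 tilt x [ 8.e-04 -3.e-04 -1.e+00] q6 0.35 open 0.253 F [-0.6 -0.5 -0.5] t 20.85
turn units [-1.1252e+01  6.0000e-03 -3.0000e-03] slide units [ 0.125 -0.999 -2.771]
```

View pics/s2.png

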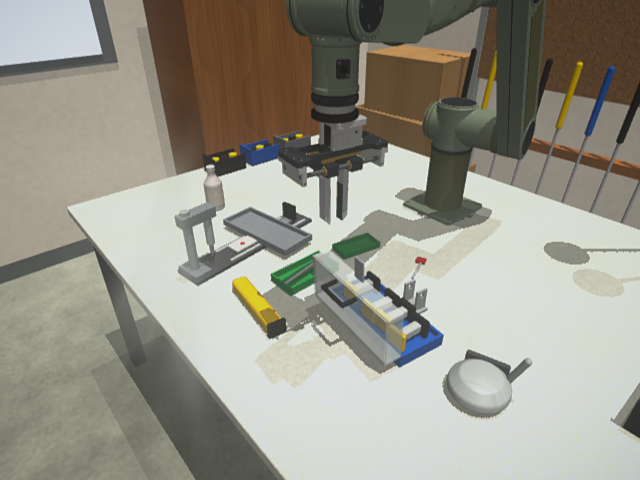

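Lid stands open on its own, the bar visible at its rear at (335,292). Next I turn and look into the case from above.

Request:
jog_arm(steps=[{"slide":[0,-0.4,0],"turn":[-1,0,0],"claw":-0.28},{"slide":[0,0,0],"turn":[-1,0,0],"claw":-0.28},{"slide":[0,0,0],"turn":[-1,0,0],"claw":-0.28},{"slide":[0,0,0],"turn":[-1,0,0],"claw":-0.28},{"slide":[0,0,0],"turn":[-1,0,0],"claw":-0.28},{"slide":[0,0,0],"turn":[-1,0,0],"claw":-0.28},{"slide":[0,0,0],"turn":[-1,0,0],"claw":-0.28},{"slide":[0,0,0],"turn":[-1,0,0],"claw":-0.28},{"slide":[0,0,0],"turn":[-1,0,0],"claw":-0.28},{"slide":[0,0,0],"turn":[-1,0,0],"claw":-0.28},{"slide":[0,0,0],"turn":[-1,0,0],"claw":-0.28},{"slide":[0,0,0],"turn":[-0.25,0,0],"claw":-0.28}])

```text
time: 22.35
position: [0.6885, 0.2385, 0.3045]
eef_rot: [0.704, 0.051, 0.707, -0.052]
ft_force: [0.0, 0.7, -0.5]
opening: 0.361
```

```bash
python3 - <<'E'
from h import *
go([.57,.24,.3],81.7);
E
```

```text
pos [0.6885 0.2385 0.3045] yaw 81.69 tilt x [-0.0041 -0.0014 -1.    ] q6 -1.21 open 0.361 F [ 0.   0.7 -0.5] t 22.35
turn units [-0.001 -0.028  0.014] slide units [ 0.075 -0.26  -1.957]
```

Request:
jog_arm(steps=[{"slide":[0,-0.1,-0.4],"turn":[0,0,0],"claw":-0.28},{"slide":[0,-0.1,-0.7],"turn":[0,0,0],"claw":-0.28},{"slide":[0,-0.06,-0.6],"turn":[0,0,0],"claw":-0.28},{"slide":[0,0,-0.25],"turn":[0,0,0],"claw":-0.28},{"slide":[0,0,0],"turn":[0,0,0],"claw":-0.28},{"slide":[0,0,0],"turn":[0,0,0],"claw":-0.28}])

```text
time: 23.1
position: [0.5725, 0.2401, 0.3075]
eef_rot: [0.706, 0.051, 0.705, -0.052]
ft_force: [-0.8, -1.1, 0.6]
opening: 0.36
```

```bash
cat >> h.py <<'E'
def plugs(fn,z=.039):
    st=get_state();go(None,st=st);im=snap('wrist',fn);C=cam('wrist',st)
    o=im.copy()
    for d in models.spot_point('plug0_mid','wrist'):
        print(round(d['score'],2),np.round(d['at'],1),back(d['at'],z,C)[0][:2].round(4))
    return C
E
python3 - <<'E'
from h import *
plugs('w11.png')
E
```

```text
pos [0.5725 0.2401 0.3075] yaw 81.64 tilt x [ 1.5e-03 -4.0e-04 -1.0e+00] q6 -1.17 open 0.36 F [-0.8 -1.1  0.6] t 23.1
0.96 [325.7 202.6] [0.5725 0.2475]
0.67 [364.2 196.7] [0.5721 0.2899]
0.54 [108.2 214.1] [0.5507 0.0087]
```

View pics/w11.png

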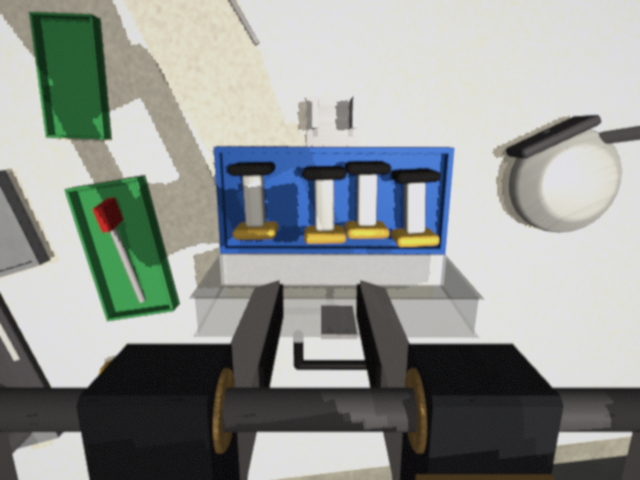

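```bash
cat >> h.py <<'E'
def bars(fn,roi,C,z=.049,amin=150):
    im=cv2.imread('pics/'+fn);hsv=cv2.cvtColor(im,cv2.COLOR_BGR2HSV);x0,x1,y0,y1=roi
    m=np.zeros(im.shape[:2],np.uint8)
    m[y0:y1,x0:x1]=((hsv[...,1]<70)&(hsv[...,2]>90))[y0:y1,x0:x1]
    m=cv2.morphologyEx(m,cv2.MORPH_OPEN,np.ones((3,3),np.uint8))
    n,l,s,c=cv2.connectedComponentsWithStats(m);out=[]
    for i in range(1,n):
        if s[i,4]<amin: continue
        r=cv2.minAreaRect(np.argwhere(l==i)[:,::-1].astype(np.float32))
        b=cv2.boxPoints(r);P=back(b,z,C);k=np.argsort([np.linalg.norm(P[(j+1)%4]-P[j]) for j in range(4)])[-1]
        d=P[(k+1)%4]-P[k];L=np.linalg.norm(d);W=np.linalg.norm(P[(k+2)%4]-P[(k+1)%4])
        a=np.degrees(np.arctan2(d[1],d[0]));a=(a+90)%180-90
        print(s[i],'c',np.round(r[0],1),P.mean(0)[:2].round(4),'L,W',L.round(4),W.round(4),'ang',a.round(1));out.append(P.mean(0))
    return out
E
python3 - <<'E'
from h import *
C=cam('wrist');bars('w11.png',(222,446,155,248),C)
im=cv2.imread('pics/w11.png');cv2.imwrite('pics/c11.png',cv2.resize(im[140:260,210:460],None,fx=3.2,fy=3.2,interpolation=cv2.INTER_CUBIC))
print(back([(216,147),(453,147),(447,254),(220,254)],.03,C).round(4))
E
```

```text
[242 175  22  52 974] c [252.5 200.5] [0.5578 0.1705] L,W 0.0552 0.0212 ang -9.6
[357 174  20  52 995] c [366.5 199.5] [0.5743 0.2911] L,W 0.0548 0.0206 ang -6.3
[314 179  21  52 979] c [324.  204.6] [0.5731 0.2454] L,W 0.0554 0.0201 ang -7.2
[406 182  20  52 992] c [415.5 207.5] [0.5904 0.3421] L,W 0.0555 0.0207 ang -4.5
[[0.4972 0.139  0.03  ]
 [0.534  0.3915 0.03  ]
 [0.6534 0.3774 0.03  ]
 [0.6157 0.1184 0.03  ]]
```

View pics/c11.png

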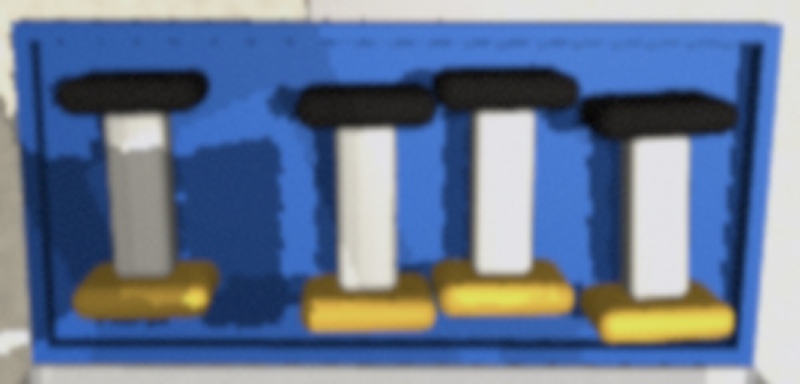

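Four plugs, bar centres at pixels (252,200), (324,205), (366,200) and (415,208). All lie flat with the collar at +x. I'll pick the leftmost first.

```bash
python3 - <<'E'
from h import *
go([.558,.1705,.12],80.7);
E
```

```text
pos [0.5726 0.2401 0.3075] yaw 81.63 tilt x [ 1.3e-03 -4.0e-04 -1.0e+00] q6 -1.17 open 0.358 F [0.7 0.2 0.1] t 23.2
turn units [0.116 0.009 0.001] slide units [ 3.124 -1.183 -0.052]
```

Request:
jog_arm(squeeze=40, steps=[{"slide":[0.3,-0.4,-0.02],"turn":[0.11,0,0],"claw":-0.36},{"slide":[0.7,-0.4,-0.02],"turn":[0,0,0],"claw":-0.36},{"slide":[0.7,-0.38,0],"turn":[0,0,0],"claw":-0.36},{"slide":[0.7,0,0],"turn":[0,0,0],"claw":-0.36},{"slide":[0.5,0,0],"turn":[0,0,0],"claw":-0.36},{"slide":[0.22,0,0],"turn":[0,0,0],"claw":-0.36},{"slide":[0,0,0],"turn":[0,0,0],"claw":-0.36},{"slide":[0,0,0],"turn":[0,0,0],"claw":-0.36}])

```text
time: 24.2
position: [0.56, 0.1709, 0.1223]
eef_rot: [0.706, 0.057, 0.703, -0.057]
ft_force: [-0.2, 0.8, 0.3]
opening: 0.319
```

```bash
python3 - <<'E'
from h import *
C=plugs('w12.png');bars('w12.png',(0,640,0,345),C)
go([.558,.1705,.024],80.7);
E
```

```text
pos [0.56   0.1709 0.1223] yaw 80.8 tilt x [ 4.3e-03  2.0e-04 -1.0e+00] q6 -1.26 open 0.319 F [-0.2  0.8  0.3] t 24.2
0.56 [433.2 252.4] [0.5734 0.2457]
[     0      0    640    345 117547] c [319.5 172. ] [0.5196 0.1782] L,W 0.4332 0.2124 ang 80.8
[490  88  11  23 212] c [495.  99.] [0.4833 0.2866] L,W 0.0121 0.0058 ang -2.6
[ 490  205   39   83 2606] c [508.6 245.9] [0.574  0.2908] L,W 0.0557 0.0215 ang -6.2
[ 301  210   33   82 2515] c [317.3 250.4] [0.5577 0.1706] L,W 0.054 0.0195 ang -8.3
[ 419  215   35   82 2517] c [436.1 255.4] [0.573  0.2449] L,W 0.0548 0.021 ang -6.2
[ 570  218   40   81 2575] c [588.8 257.8] [0.5902 0.3412] L,W 0.056 0.022 ang -5.1
[ 397  229  243  116 4996] c [518.  286.5] [0.6035 0.2958] L,W 0.1642 0.0802 ang 80.8
[ 84 296  33  49 527] c [ 99.6 321.2] [0.5828 0.0195] L,W 0.038 0.0082 ang 8.2
[ 282  329   75   16 1105] c [319.  336.5] [0.6169 0.1621] L,W 0.0502 0.0112 ang 80.8
pos [0.5599 0.171  0.1225] yaw 80.8 tilt x [ 4.7e-03  3.0e-04 -1.0e+00] q6 -1.26 open 0.32 F [ 0.3 -0.6  0.3] t 24.3
turn units [ 0.013  0.033 -0.007] slide units [ 1.642 -0.013 -0.03 ]
```

View pics/w12.png

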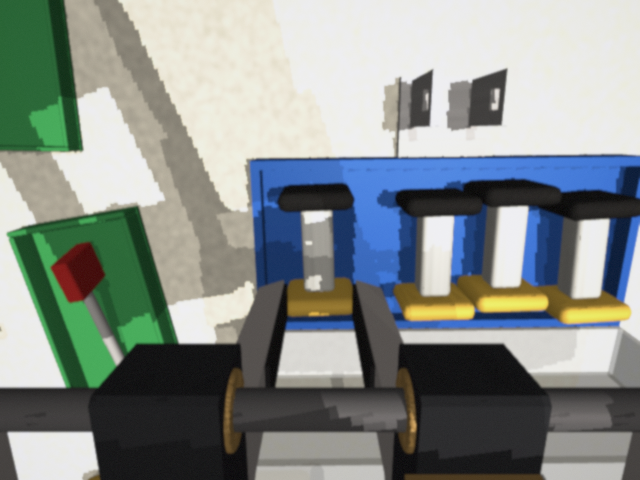

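Target bar at (317,250), centred between the fingers. Descend and grip.

Request:
jog_arm(steps=[{"slide":[0.4,-0.01,-0.03],"turn":[0,0.03,0],"claw":-0.36},{"slide":[0.5,0,0],"turn":[0,0,0],"claw":-0.36},{"slide":[0.4,0,0],"turn":[0,0,0],"claw":-0.36},{"slide":[0.24,0,0],"turn":[0,0,0],"claw":-0.36},{"slide":[0.1,0,0],"turn":[0,0,0],"claw":-0.36},{"slide":[0,0,0],"turn":[0,0,0],"claw":-1},{"slide":[0,0,0],"turn":[0,0,0],"claw":-1},{"slide":[0,0,0],"turn":[0,0,0],"claw":-1},{"slide":[-0.3,0,0],"turn":[0,0,0],"claw":-1},{"slide":[-0.7,0,0],"turn":[0,0,0],"claw":-1},{"slide":[-0.8,0,0],"turn":[0,0,0],"claw":-1},{"slide":[-0.8,0,0],"turn":[0,0,0],"claw":-1}])

```text
time: 25.8
position: [0.5569, 0.1703, 0.1812]
eef_rot: [0.704, 0.057, 0.705, -0.057]
ft_force: [1.0, -0.7, -1.4]
opening: 0.208
```

```bash
python3 - <<'E'
from h import *
go([.56,-.16,.2],98.4);snap('wrist','w13.png')
E
```

```text
pos [0.5569 0.1703 0.1812] yaw 80.8 tilt x [-1.4e-03  7.0e-04 -1.0e+00] q6 -1.26 open 0.208 F [ 1.  -0.7 -1.4] t 25.8
turn units [-2.2   -0.01  -0.005] slide units [-0.313 -5.454 -0.753]
```

View pics/w13.png

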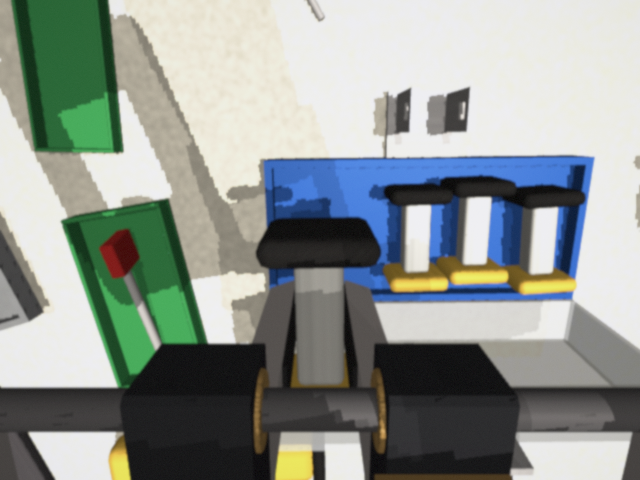

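Plug held. Carry to the tray.

Request:
jog_arm(steps=[{"slide":[-0.1,0,0],"turn":[-0.8,0,0],"claw":-1},{"slide":[-0.1,0,0],"turn":[-0.8,0,0],"claw":-1},{"slide":[-0.1,0,0],"turn":[-0.6,0,0],"claw":-1},{"slide":[0,-0.4,-0.06],"turn":[0,0,0],"claw":-1},{"slide":[0,-0.8,-0.1],"turn":[0,0,0],"claw":-1},{"slide":[0,-0.8,-0.1],"turn":[0,0,0],"claw":-1},{"slide":[0,-0.8,-0.1],"turn":[0,0,0],"claw":-1},{"slide":[0,-0.8,-0.1],"turn":[0,0,0],"claw":-1},{"slide":[0,-0.8,-0.1],"turn":[0,0,0],"claw":-1},{"slide":[0,-0.7,-0.1],"turn":[0,0,0],"claw":-1},{"slide":[0,-0.35,-0.09],"turn":[0,0,0],"claw":-1},{"slide":[0,0,0],"turn":[0,0,0],"claw":-1}])

```text
time: 27.35
position: [0.56, -0.1604, 0.1965]
eef_rot: [0.704, -0.051, 0.706, 0.051]
ft_force: [0.4, 0.4, -1.1]
opening: 0.209
```

```bash
python3 - <<'E'
from h import *
go([.56,-.16,.2],98.4);st=get_state();snap('wrist','w14.png')
C=cam('wrist',st)
for n,z in (('tray_floor',.021),('tray_handle',.055),('mark',.021),('punch_tip',.032)):
  for d in models.spot_point(n,'wrist')[:2]: print(n,round(d['score'],2),np.round(d['at'],1),back(d['at'],z,C)[0][:2].round(4))
E
```

```text
pos [ 0.56   -0.1604  0.1965] yaw 98.27 tilt x [-2.3e-03  9.0e-04 -1.0e+00] q6 -2.14 open 0.209 F [ 0.4  0.4 -1.1] t 27.35
turn units [-0.016 -0.016 -0.009] slide units [-0.058  0.007  0.001]
tray_floor 0.78 [241.9 210.1] [ 0.5592 -0.2278]
tray_floor 0.58 [468.1 347.6] [ 0.6603 -0.0015]
tray_handle 0.62 [225.4  83.7] [ 0.4608 -0.2433]
mark 0.8 [243.9 314.4] [ 0.657  -0.2164]
punch_tip 0.42 [241.2 204.9] [ 0.5525 -0.2271]
```

View pics/w14.png

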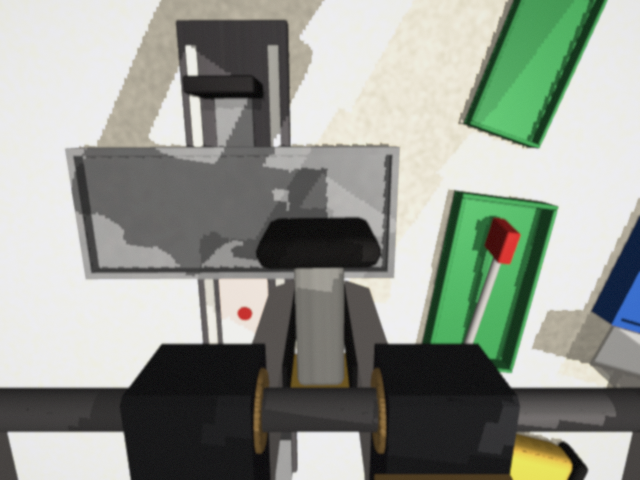

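```bash
python3 - <<'E'
from h import *
C=cam('wrist')
P=back([(66,149),(398,147),(393,277),(85,279)],.035,C);print(P.round(4).tolist(),P.mean(0))
print('mark',back([(245,313.5)],.021,C))
for a,b in((0,1),(3,2)):
  d=P[b]-P[a];print(np.degrees(np.arctan2(d[1],d[0])),np.linalg.norm(d))
E
```

```text
[[0.5281, -0.368, 0.035], [0.4868, -0.1044, 0.035], [0.5959, -0.0869, 0.035], [0.6377, -0.3523, 0.035]] [ 0.56211324 -0.22790817  0.035     ]
mark [[ 0.6561369  -0.21267518  0.021     ]]
98.92080473987934 0.2667681065120773
98.95220403373449 0.268667947160288
```

```bash
python3 - <<'E'
from h import *
go([.5485,-.139,.031],98.7)
E
```

```text
pos [ 0.5602 -0.1581  0.1962] yaw 98.51 tilt x [-0.0029  0.001  -1.    ] q6 -2.14 open 0.211 F [ 0.6  0.6 -0.5] t 27.6
turn units [-0.023 -0.019 -0.01 ] slide units [ 2.753  0.344 -0.145]
```

Request:
jog_arm(steps=[{"slide":[0.4,0.34,-0.15],"turn":[0,0,0],"claw":-1},{"slide":[0.7,0,0],"turn":[0,0,0],"claw":-1},{"slide":[0.7,0,0],"turn":[0,0,0],"claw":-1},{"slide":[0.5,0,0],"turn":[0,0,0],"claw":-1},{"slide":[0.3,0,0],"turn":[0,0,0],"claw":-1},{"slide":[0.13,0,0],"turn":[0,0,0],"claw":-1},{"slide":[0,0,0],"turn":[0,0,0],"claw":-1},{"slide":[0,0,0],"turn":[0,0,0],"claw":-1}])

```text
time: 28.6
position: [0.5491, -0.1413, 0.0338]
eef_rot: [0.705, -0.052, 0.705, 0.052]
ft_force: [0.5, 0.8, -2.4]
opening: 0.211
```

```bash
python3 - <<'E'
from h import *
go([.5485,-.139,.031],98.7);snap('wrist','w15.png')
E
```

```text
pos [ 0.5491 -0.1413  0.0338] yaw 98.4 tilt x [-2.e-04 -6.e-04 -1.e+00] q6 -2.12 open 0.211 F [ 0.5  0.8 -2.4] t 28.6
turn units [-0.037 -0.002  0.004] slide units [ 0.047  0.039 -0.004]
```

View pics/w15.png

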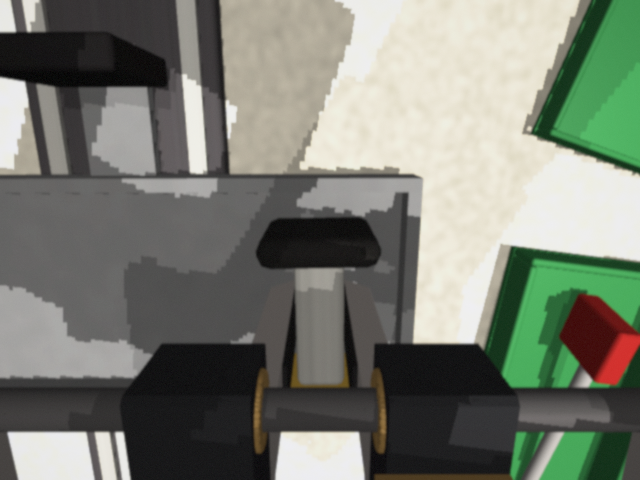

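Plug sits over the tray's right end, inside the walls. Lower 3 mm, release and rise.

Request:
jog_arm(steps=[{"slide":[0.06,0.03,0],"turn":[0,0,0],"claw":-1},{"slide":[0,0,0],"turn":[0,0,0],"claw":-1},{"slide":[0,0,0],"turn":[0,0,0],"claw":-0.36},{"slide":[0,0,0],"turn":[0,0,0],"claw":-0.36},{"slide":[0,0,0],"turn":[0,0,0],"claw":-0.36},{"slide":[-0.4,0,0],"turn":[0,0,0],"claw":-0.36},{"slide":[-0.7,0,0],"turn":[0,0,0],"claw":-0.36},{"slide":[-0.8,0,0],"turn":[0,0,0],"claw":-0.36},{"slide":[-0.7,0,0],"turn":[0,0,0],"claw":-0.36},{"slide":[-0.3,0,0],"turn":[0,0,0],"claw":-0.36},{"slide":[0,0,0],"turn":[0,0,0],"claw":-0.36}])

```text
time: 30.02
position: [0.5487, -0.1394, 0.2037]
eef_rot: [0.705, -0.052, 0.705, 0.052]
ft_force: [0.2, -0.6, -0.8]
opening: 0.32
```

```bash
python3 - <<'E'
from h import *
C=plugs('w16.png',.044);bars('w16.png',(0,400,150,345),C,.054)
go([.57,.235,.23],82.5)
E
```

```text
pos [ 0.5487 -0.1394  0.2037] yaw 98.4 tilt x [-4.e-04 -5.e-04 -1.e+00] q6 -2.12 open 0.32 F [ 0.2 -0.6 -0.8] t 30.02
[    0   150   400   195 66571] c [199.5 247. ] [ 0.5842 -0.2342] L,W 0.3521 0.1705 ang -81.5
pos [ 0.5469 -0.1387  0.2007] yaw 98.39 tilt x [-0.0059  0.0018 -1.    ] q6 -2.12 open 0.317 F [ 0.4 -0.1 -0.2] t 30.12
turn units [ 1.987 -0.042 -0.013] slide units [-0.488  6.225 -0.431]
```

View pics/w16.png

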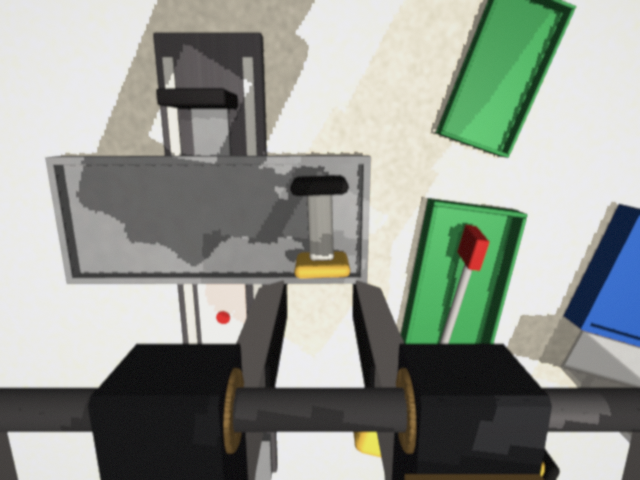

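First plug lies in the tray at (320,222). Back to the case.

Request:
jog_arm(steps=[{"slide":[0,0.4,0],"turn":[0.66,0,0],"claw":-0.36},{"slide":[0,0.8,-0.1],"turn":[0.66,0,0],"claw":-0.36},{"slide":[0,0.9,-0.1],"turn":[0.66,0,0],"claw":-0.36},{"slide":[0,0.9,-0.1],"turn":[0,0,0],"claw":-0.36},{"slide":[0,0.9,-0.1],"turn":[0,0,0],"claw":-0.36},{"slide":[0,0.9,-0.1],"turn":[0,0,0],"claw":-0.36},{"slide":[0,0.9,0],"turn":[0,0,0],"claw":-0.36},{"slide":[0,0.45,0],"turn":[0,0,0],"claw":-0.36},{"slide":[0,0,0],"turn":[0,0,0],"claw":-0.36},{"slide":[0,0,0],"turn":[0,0,0],"claw":-0.36}])

```text
time: 31.38
position: [0.5446, 0.2287, 0.201]
eef_rot: [0.703, 0.045, 0.708, -0.046]
ft_force: [0.1, -0.1, -0.4]
opening: 0.317
```

```bash
python3 - <<'E'
from h import *
go([.573,.245,.1],82.7)
snap('wrist','w17.png');C=cam('wrist');bars('w17.png',(0,640,0,345),C)
E
```

```text
pos [0.5446 0.2287 0.201 ] yaw 82.55 tilt x [-0.0062 -0.0011 -1.    ] q6 -1.19 open 0.317 F [ 0.1 -0.1 -0.4] t 31.38
turn units [-0.019 -0.043  0.013] slide units [1.684 0.329 0.436]
[     0      0    640    345 150531] c [319.5 172. ] [0.5135 0.2326] L,W 0.5677 0.2792 ang 82.6
[604 181  36  18 188] c [621.6 189.7] [0.5446 0.4735] L,W 0.0291 0.0046 ang -72.4
[ 385  223   27   62 1495] c [398.  253.5] [0.5752 0.2911] L,W 0.054 0.0209 ang -6.5
[ 331  228   25   62 1430] c [343.  258.5] [0.5736 0.245 ] L,W 0.0535 0.0205 ang -6.2
[ 446  234   27   62 1478] c [459.3 264.4] [0.5914 0.3415] L,W 0.0548 0.021 ang -4.5
[ 73 281  36  64 665] c [ 90.  313.4] [0.595  0.0209] L,W 0.0631 0.0093 ang 8.0
[ 283  315   74   30 2055] c [319.5 329.5] [0.6354 0.217 ] L,W 0.0649 0.0279 ang 82.6
```

View pics/w17.png

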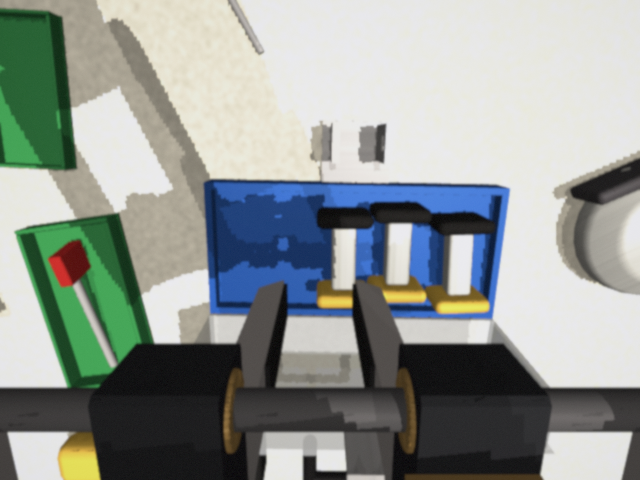

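Request:
jog_arm(steps=[{"slide":[0.3,0.33,0.44],"turn":[-0.02,-0.04,0.01],"claw":-0.36},{"slide":[0.7,0,0],"turn":[0,0,0],"claw":-0.36},{"slide":[0.7,0,0],"turn":[0,0,0],"claw":-0.36},{"slide":[0.2,0,0],"turn":[0,0,0],"claw":-0.36},{"slide":[0,0,0],"turn":[0,0,0],"claw":-0.36}])

```text
time: 32.05
position: [0.5743, 0.245, 0.0885]
eef_rot: [0.706, 0.046, 0.705, -0.045]
ft_force: [-0.4, -0.5, 0.1]
opening: 0.321
```

```bash
python3 - <<'E'
from h import *
go([.573,.245,.024],82.7)
E
```

```text
pos [0.5743 0.245  0.0885] yaw 82.64 tilt x [ 1.5e-03  7.0e-04 -1.0e+00] q6 -1.18 open 0.321 F [-0.4 -0.5  0.1] t 32.05
turn units [-0.007  0.01  -0.006] slide units [ 1.076 -0.003 -0.022]
```

Request:
jog_arm(steps=[{"slide":[0.4,0,-0.02],"turn":[0,0,0],"claw":-0.36},{"slide":[0.4,0,0],"turn":[0,0,0],"claw":-0.36},{"slide":[0.2,0,0],"turn":[0,0,0],"claw":-0.36},{"slide":[0.08,0,0],"turn":[0,0,0],"claw":-0.36},{"slide":[0,0,0],"turn":[0,0,0],"claw":-1},{"slide":[0,0,0],"turn":[0,0,0],"claw":-1},{"slide":[0,0,0],"turn":[0,0,0],"claw":-1},{"slide":[-0.3,0,0],"turn":[0,0,0],"claw":-1},{"slide":[-0.7,0,0],"turn":[0,0,0],"claw":-1},{"slide":[-0.8,0,0],"turn":[0,0,0],"claw":-1},{"slide":[-0.8,0,0],"turn":[0,0,0],"claw":-1},{"slide":[-0.3,0,0],"turn":[0,0,0],"claw":-1}])

```text
time: 33.55
position: [0.5751, 0.2469, 0.2032]
eef_rot: [0.709, 0.046, 0.702, -0.043]
ft_force: [0.5, 0.7, -2.2]
opening: 0.209
```

```bash
python3 - <<'E'
from h import *
go([.5575,-.198,.19],98.7);snap('wrist','w18.png')
E
```

```text
pos [0.5751 0.2469 0.2032] yaw 82.73 tilt x [ 0.0105  0.0034 -0.9999] q6 -1.18 open 0.209 F [ 0.5  0.7 -2.2] t 33.55
turn units [-1.996  0.076 -0.024] slide units [ 0.22  -7.285 -1.412]
```

View pics/w18.png

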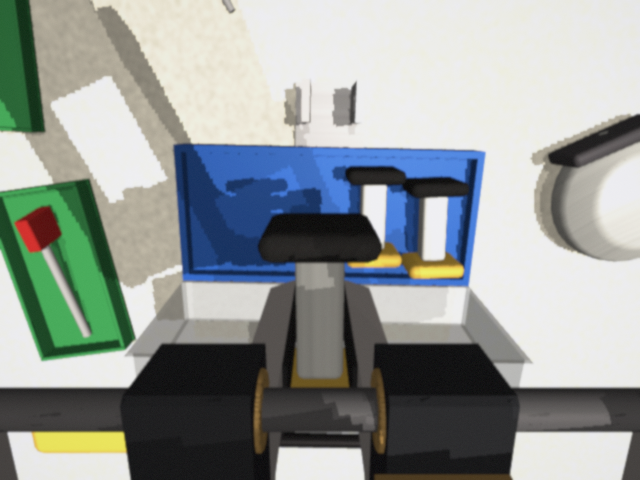

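Request:
jog_arm(steps=[{"slide":[0,-0.3,0],"turn":[-0.7,0,0],"claw":-1},{"slide":[0,-0.6,-0.1],"turn":[-0.7,0,0],"claw":-1},{"slide":[0,-0.8,-0.2],"turn":[-0.6,0,0],"claw":-1},{"slide":[0,-0.9,-0.2],"turn":[0,0,0],"claw":-1},{"slide":[0,-0.9,-0.2],"turn":[0,0,0],"claw":-1},{"slide":[0,-0.9,-0.2],"turn":[0,0,0],"claw":-1},{"slide":[0,-0.9,-0.2],"turn":[0,0,0],"claw":-1},{"slide":[0,-0.9,-0.2],"turn":[0,0,0],"claw":-1},{"slide":[0,-0.7,0],"turn":[0,0,0],"claw":-1},{"slide":[0,-0.35,0],"turn":[0,0,0],"claw":-1},{"slide":[0,0,0],"turn":[0,0,0],"claw":-1}])

```text
time: 34.98
position: [0.5456, -0.1947, 0.1961]
eef_rot: [0.705, -0.052, 0.705, 0.054]
ft_force: [0.1, 0.2, -0.6]
opening: 0.207
```

```bash
python3 - <<'E'
from h import *
go([.5575,-.198,.032],98.7);snap('wrist','w19.png')
E
```

```text
pos [ 0.5456 -0.1947  0.1961] yaw 98.62 tilt x [ 9.0e-04  2.9e-03 -1.0e+00] q6 -2.22 open 0.207 F [ 0.1  0.2 -0.6] t 34.98
turn units [-0.01   0.009 -0.02 ] slide units [ 2.735 -0.084  0.187]
```

View pics/w19.png

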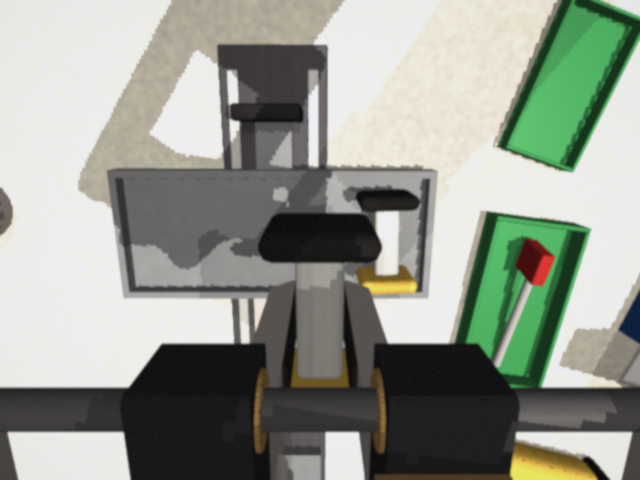

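Request:
jog_arm(steps=[{"slide":[0.4,-0.08,0.18],"turn":[0,0,-0.02],"claw":-1},{"slide":[0.7,0,0],"turn":[0,0,0],"claw":-1},{"slide":[0.7,0,0],"turn":[0,0,0],"claw":-1},{"slide":[0.5,0,0],"turn":[0,0,0],"claw":-1},{"slide":[0.3,0,0],"turn":[0,0,0],"claw":-1},{"slide":[0.12,0,0],"turn":[0,0,0],"claw":-1},{"slide":[0,0,0],"turn":[0,0,0],"claw":-1},{"slide":[0,0,0],"turn":[0,0,0],"claw":-1}])

```text
time: 36.02
position: [0.5594, -0.1984, 0.0359]
eef_rot: [0.707, -0.055, 0.703, 0.053]
ft_force: [0.4, 0.4, -1.2]
opening: 0.209
```

```bash
python3 - <<'E'
from h import *
go([.5575,-.198,.0315],98.7);snap('wrist','w20.png')
E
```

```text
pos [ 0.5594 -0.1984  0.0359] yaw 98.72 tilt x [ 0.006  -0.0029 -1.    ] q6 -2.21 open 0.209 F [ 0.4  0.4 -1.2] t 36.02
turn units [0.003 0.039 0.027] slide units [ 0.073  0.011 -0.03 ]
```

View pics/w20.png

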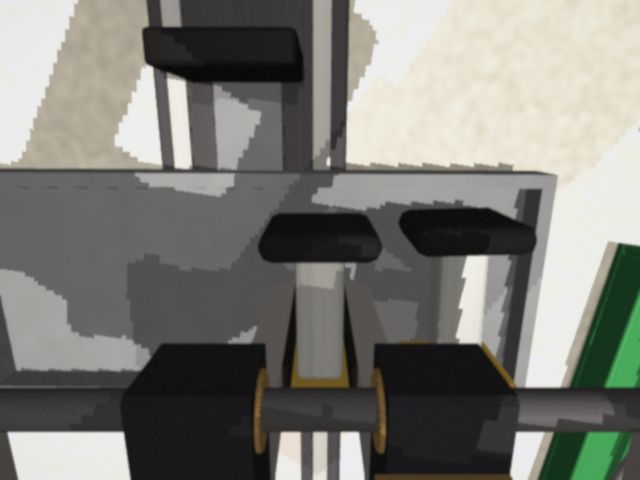

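Held plug is beside the first one with a clear gap. Lower and release.

Request:
jog_arm(steps=[{"slide":[0.08,0,-0.02],"turn":[0,0.03,0.02],"claw":-1},{"slide":[0,0,0],"turn":[0,0,0],"claw":-1},{"slide":[0,0,0],"turn":[0,0,0],"claw":-0.36},{"slide":[0,0,0],"turn":[0,0,0],"claw":-0.36},{"slide":[0,0,0],"turn":[0,0,0],"claw":-0.36},{"slide":[-0.4,0,0],"turn":[0,0,0],"claw":-0.36},{"slide":[-0.7,0,0],"turn":[0,0,0],"claw":-0.36},{"slide":[-0.8,0,0],"turn":[0,0,0],"claw":-0.36},{"slide":[-0.7,0,0],"turn":[0,0,0],"claw":-0.36},{"slide":[-0.3,0,0],"turn":[0,0,0],"claw":-0.36},{"slide":[0,0,0],"turn":[0,0,0],"claw":-0.36}])

```text
time: 37.45
position: [0.5578, -0.1984, 0.2044]
eef_rot: [0.705, -0.054, 0.705, 0.054]
ft_force: [-0.0, 0.5, -0.7]
opening: 0.317
```

```bash
python3 - <<'E'
from h import *
go([.55,.27,.2],82.7);snap('wrist','w21.png')
E
```

```text
pos [ 0.5578 -0.1984  0.2044] yaw 98.72 tilt x [ 8.e-04 -6.e-04 -1.e+00] q6 -2.21 open 0.317 F [-0.   0.5 -0.7] t 37.45
turn units [2.002 0.006 0.004] slide units [ 0.074  7.727 -1.121]
```

View pics/w21.png

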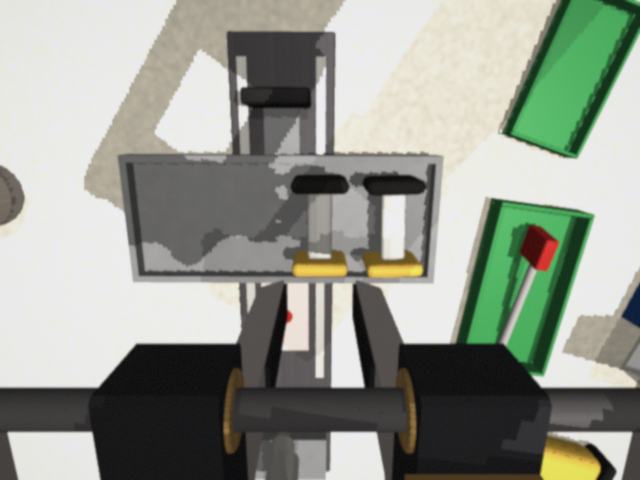

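Request:
jog_arm(steps=[{"slide":[0,0.4,0],"turn":[0.66,0,0],"claw":-0.36},{"slide":[0,0.8,-0.1],"turn":[0.66,0,0],"claw":-0.36},{"slide":[0,0.9,-0.2],"turn":[0.66,0,0],"claw":-0.36},{"slide":[0,0.9,-0.2],"turn":[0,0,0],"claw":-0.36},{"slide":[0,0.9,-0.2],"turn":[0,0,0],"claw":-0.36},{"slide":[0,0.9,-0.2],"turn":[0,0,0],"claw":-0.36},{"slide":[0,0.9,-0.2],"turn":[0,0,0],"claw":-0.36},{"slide":[0,0.9,0],"turn":[0,0,0],"claw":-0.36},{"slide":[0,0.7,0],"turn":[0,0,0],"claw":-0.36},{"slide":[0,0.3,0],"turn":[0,0,0],"claw":-0.36},{"slide":[0,0,0],"turn":[0,0,0],"claw":-0.36}])

```text
time: 38.88
position: [0.5267, 0.2608, 0.2018]
eef_rot: [0.704, 0.043, 0.707, -0.044]
ft_force: [-0.5, -0.6, 0.2]
opening: 0.322
```

```bash
python3 - <<'E'
from h import *
go([.5745,.291,.09],82.7)
snap('wrist','w22.png');C=cam('wrist');bars('w22.png',(0,640,0,345),C)
E
```

```text
pos [0.5267 0.2608 0.2018] yaw 82.96 tilt x [-0.0045 -0.0012 -1.    ] q6 -1.14 open 0.322 F [-0.5 -0.6  0.2] t 38.88
turn units [ 0.033 -0.031  0.013] slide units [1.864 0.6   0.726]
[     0      0    640    345 160690] c [319.5 172. ] [0.496  0.2637] L,W 0.5692 0.28 ang 83.0
[562 200  60  27 264] c [591.5 212.5] [0.5414 0.482 ] L,W 0.0493 0.0041 ang -72.1
[352 248  25  39 865] c [363.8 266.7] [0.5651 0.2933] L,W 0.0338 0.0204 ang -7.3
[ 410  260   26   59 1366] c [422.2 288.9] [0.5915 0.3411] L,W 0.0538 0.0207 ang -5.1
[  0 294  19  51 538] c [  9. 319.] [ 0.5753 -0.0201] L,W 0.0486 0.0155 ang -18.3
[ 44 300  28  45 458] c [ 57.6 323.2] [0.5843 0.0212] L,W 0.0441 0.0093 ang 9.3
[283 336  74   9 570] c [319.5 340. ] [0.6282 0.2478] L,W 0.065 0.0078 ang 83.0
```

View pics/w22.png

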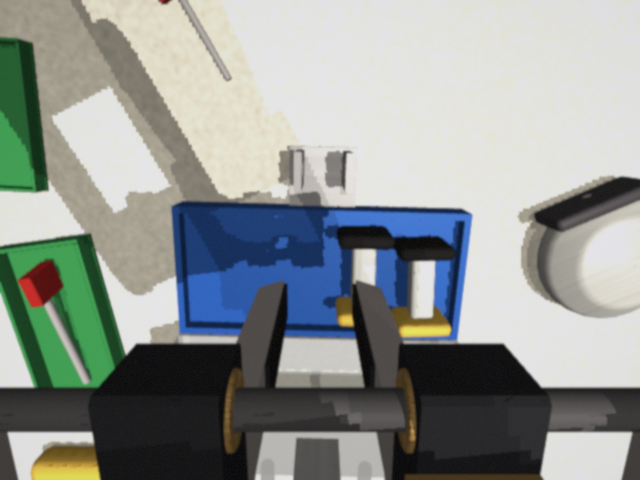

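Request:
jog_arm(steps=[{"slide":[0.3,0.3,0.36],"turn":[0.03,-0.03,0.01],"claw":-0.36},{"slide":[0.6,0.3,0.36],"turn":[0,0,0],"claw":-0.36},{"slide":[0.6,0,0],"turn":[0,0,0],"claw":-0.36},{"slide":[0.35,0,0],"turn":[0,0,0],"claw":-0.36},{"slide":[0,0,0],"turn":[0,0,0],"claw":-0.36},{"slide":[0,0,0],"turn":[0,0,0],"claw":-0.36}])

```text
time: 39.67
position: [0.5765, 0.291, 0.0946]
eef_rot: [0.708, 0.047, 0.704, -0.045]
ft_force: [0.1, 0.4, 1.0]
opening: 0.318
```

```bash
python3 - <<'E'
from h import *
go([.5745,.2915,.024],82.7)
snap('wrist','w23.png')
E
```

```text
pos [0.5765 0.291  0.0946] yaw 82.59 tilt x [ 0.0057  0.0021 -1.    ] q6 -1.11 open 0.318 F [0.1 0.4 1. ] t 39.67
turn units [-0.013  0.038 -0.02 ] slide units [ 1.177  0.003 -0.034]
```

View pics/w23.png

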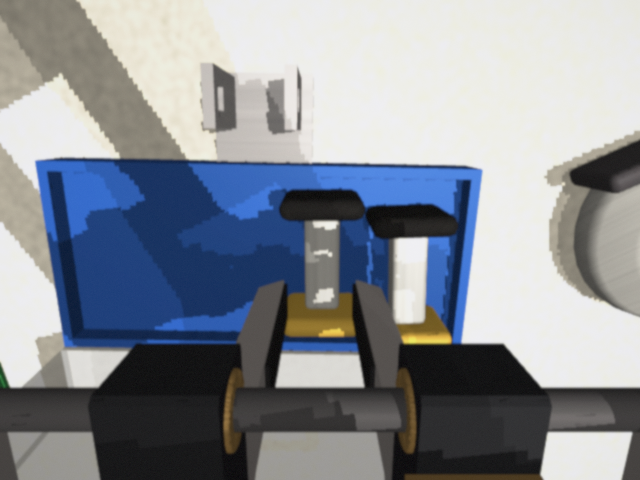

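Bar at (322,265), centred between the fingers; the neighbour's bar is clear.

Request:
jog_arm(steps=[{"slide":[0.4,0.01,-0.03],"turn":[0,0.03,-0.02],"claw":-0.36},{"slide":[0.4,0,0],"turn":[0,0,0],"claw":-0.36},{"slide":[0.25,0,0],"turn":[0,0,0],"claw":-0.36},{"slide":[0.12,0,0],"turn":[0,0,0],"claw":-0.36},{"slide":[0,0,0],"turn":[0,0,0],"claw":-1},{"slide":[0,0,0],"turn":[0,0,0],"claw":-1},{"slide":[0,0,0],"turn":[0,0,0],"claw":-1},{"slide":[-0.3,0,0],"turn":[0,0,0],"claw":-1},{"slide":[-0.7,0,0],"turn":[0,0,0],"claw":-1},{"slide":[-0.8,0,0],"turn":[0,0,0],"claw":-1},{"slide":[-0.8,0,0],"turn":[0,0,0],"claw":-1},{"slide":[-0.3,0,0],"turn":[0,0,0],"claw":-1}])

```text
time: 41.22
position: [0.5763, 0.2932, 0.2025]
eef_rot: [0.708, 0.046, 0.703, -0.044]
ft_force: [1.1, -0.5, -2.6]
opening: 0.208
```

```bash
python3 - <<'E'
from h import *
go([.5665,-.2577,.2],98.7);snap('wrist','w24.png')
E
```

```text
pos [0.5763 0.2932 0.2025] yaw 82.64 tilt x [ 0.0072  0.0021 -1.    ] q6 -1.11 open 0.208 F [ 1.1 -0.5 -2.6] t 41.23
turn units [-2.007  0.052 -0.015] slide units [ 0.042 -9.051 -1.55 ]
```

View pics/w24.png

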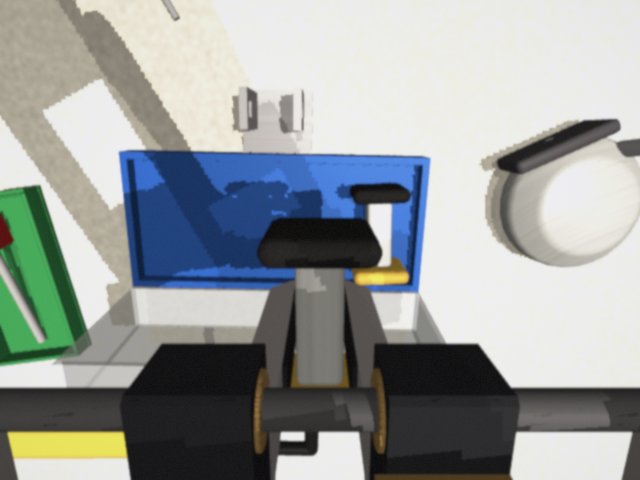

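Request:
jog_arm(steps=[{"slide":[0,-0.3,0],"turn":[-0.7,0,0],"claw":-1},{"slide":[0,-0.6,0],"turn":[-0.7,0,0],"claw":-1},{"slide":[0,-0.8,-0.1],"turn":[-0.6,0,0],"claw":-1},{"slide":[0,-0.9,-0.2],"turn":[0,0,0],"claw":-1},{"slide":[0,-0.9,-0.2],"turn":[0,0,0],"claw":-1},{"slide":[0,-0.9,-0.2],"turn":[0,0,0],"claw":-1},{"slide":[0,-0.9,-0.2],"turn":[0,0,0],"claw":-1},{"slide":[0,-0.9,-0.2],"turn":[0,0,0],"claw":-1},{"slide":[0,-0.9,-0.2],"turn":[0,0,0],"claw":-1},{"slide":[0,-0.9,0],"turn":[0,0,0],"claw":-1},{"slide":[0,-0.7,0],"turn":[0,0,0],"claw":-1},{"slide":[0,-0.3,0],"turn":[0,0,0],"claw":-1}])

```text
time: 42.78
position: [0.5612, -0.2553, 0.195]
eef_rot: [0.704, -0.052, 0.707, 0.053]
ft_force: [-0.1, 0.3, -2.0]
opening: 0.209
```

Request:
jog_arm(steps=[{"slide":[0,0,0],"turn":[0,0,0],"claw":-1}])

```text
time: 42.9
position: [0.5616, -0.2536, 0.1956]
eef_rot: [0.704, -0.052, 0.706, 0.053]
ft_force: [0.0, 0.2, -1.5]
opening: 0.209
```

```bash
python3 - <<'E'
from h import *
go([.5665,-.2577,.032],98.7);snap('wrist','w25.png')
E
```

```text
pos [ 0.5616 -0.2536  0.1956] yaw 98.55 tilt x [-0.0036  0.0012 -1.    ] q6 -2.28 open 0.209 F [ 0.   0.2 -1.5] t 42.9
turn units [-0.018 -0.024 -0.012] slide units [ 2.727 -0.079  0.071]
```

View pics/w25.png

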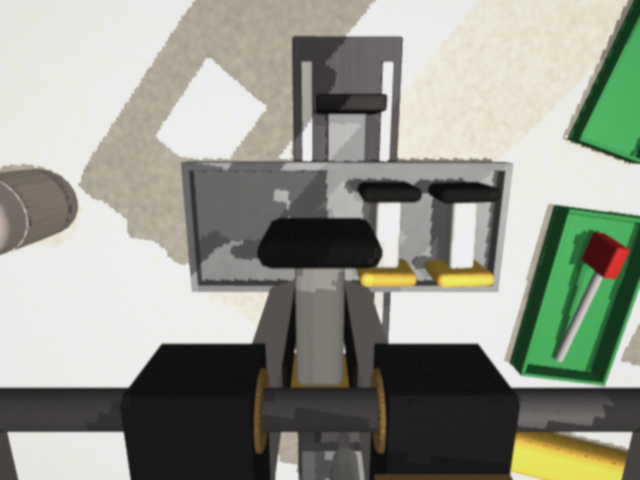

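Request:
jog_arm(steps=[{"slide":[0.4,-0.08,0.07],"turn":[0,-0.02,-0.01],"claw":-1},{"slide":[0.7,0,0],"turn":[0,0,0],"claw":-1},{"slide":[0.7,0,0],"turn":[0,0,0],"claw":-1},{"slide":[0.5,0,0],"turn":[0,0,0],"claw":-1},{"slide":[0.3,0,0],"turn":[0,0,0],"claw":-1},{"slide":[0.12,0,0],"turn":[0,0,0],"claw":-1},{"slide":[0,0,0],"turn":[0,0,0],"claw":-1},{"slide":[0,0,0],"turn":[0,0,0],"claw":-1}])

```text
time: 43.95
position: [0.5686, -0.2587, 0.0356]
eef_rot: [0.706, -0.055, 0.704, 0.052]
ft_force: [-0.4, -0.0, -1.6]
opening: 0.21
```

```bash
python3 - <<'E'
from h import *
go([.5665,-.2577,.0315],98.7)
E
```

```text
pos [ 0.5686 -0.2587  0.0356] yaw 98.64 tilt x [ 0.0041 -0.0034 -1.    ] q6 -2.29 open 0.21 F [-0.4 -0.  -1.6] t 43.95
turn units [-0.007  0.025  0.028] slide units [ 0.069  0.021 -0.032]
```

Request:
jog_arm(steps=[{"slide":[0.07,0.02,-0.03],"turn":[0,0.02,0.02],"claw":-1},{"slide":[0,0,0],"turn":[0,0,0],"claw":-1},{"slide":[0,0,0],"turn":[0,0,0],"claw":-0.36},{"slide":[0,0,0],"turn":[0,0,0],"claw":-0.36},{"slide":[0,0,0],"turn":[0,0,0],"claw":-0.36},{"slide":[-0.4,0,0],"turn":[0,0,0],"claw":-0.36},{"slide":[-0.7,0,0],"turn":[0,0,0],"claw":-0.36},{"slide":[-0.8,0,0],"turn":[0,0,0],"claw":-0.36},{"slide":[-0.7,0,0],"turn":[0,0,0],"claw":-0.36},{"slide":[-0.3,0,0],"turn":[0,0,0],"claw":-0.36},{"slide":[0,0,0],"turn":[0,0,0],"claw":-0.36}])

```text
time: 45.32
position: [0.5663, -0.2577, 0.2049]
eef_rot: [0.705, -0.054, 0.705, 0.053]
ft_force: [1.4, -0.3, 0.0]
opening: 0.32
```

```bash
python3 - <<'E'
from h import *
go([.56,.31,.2],83.5);snap('wrist','w26.png')
E
```

```text
pos [ 0.5663 -0.2577  0.2049] yaw 98.64 tilt x [ 6.e-04 -9.e-04 -1.e+00] q6 -2.29 open 0.32 F [ 1.4 -0.3  0. ] t 45.33
turn units [1.892 0.004 0.006] slide units [ 0.081  9.388 -1.176]
```

View pics/w26.png

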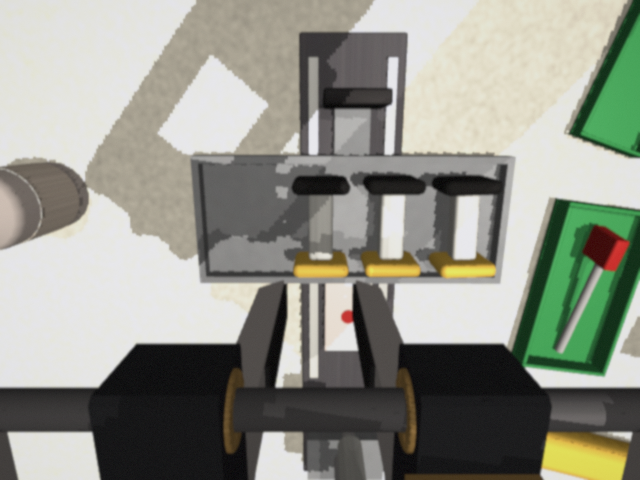

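Three plugs side by side at (320,222), (392,222) and (465,222), with a free slot on the left. On to the fourth.

Request:
jog_arm(steps=[{"slide":[0,0.4,0],"turn":[0.66,0,0],"claw":-0.36},{"slide":[0,0.8,0],"turn":[0.66,0,0],"claw":-0.36},{"slide":[0,0.9,0],"turn":[0.58,0,0],"claw":-0.36},{"slide":[0,0.9,-0.1],"turn":[0,0,0],"claw":-0.36},{"slide":[0,0.9,-0.1],"turn":[0,0,0],"claw":-0.36},{"slide":[0,0.9,-0.2],"turn":[0,0,0],"claw":-0.36},{"slide":[0,0.9,-0.2],"turn":[0,0,0],"claw":-0.36},{"slide":[0,0.9,-0.1],"turn":[0,0,0],"claw":-0.36},{"slide":[0,0.9,0],"turn":[0,0,0],"claw":-0.36},{"slide":[0,0.9,0],"turn":[0,0,0],"claw":-0.36},{"slide":[0,0.7,0],"turn":[0,0,0],"claw":-0.36},{"slide":[0,0.4,0],"turn":[0,0,0],"claw":-0.36}])

```text
time: 46.88
position: [0.5682, 0.3159, 0.2001]
eef_rot: [0.703, 0.039, 0.709, -0.04]
ft_force: [0.4, -0.0, -0.3]
opening: 0.32
```

Request:
jog_arm(steps=[{"slide":[0,0,0],"turn":[0,0,0],"claw":-0.36}])

```text
time: 47.0
position: [0.5683, 0.3151, 0.2005]
eef_rot: [0.704, 0.039, 0.708, -0.04]
ft_force: [-0.5, -0.2, 0.4]
opening: 0.322
```

```bash
python3 - <<'E'
from h import *
go([.5905,.3415,.09],84.2)
snap('wrist','w27.png');C=cam('wrist');bars('w27.png',(0,640,0,345),C)
E
```

```text
pos [0.5683 0.3151 0.2005] yaw 83.59 tilt x [-0.0067 -0.0015 -1.    ] q6 -1.09 open 0.322 F [-0.5 -0.2  0.4] t 47.0
turn units [-0.076 -0.047  0.016] slide units [1.842 0.475 0.324]
[     0      0    640    345 165223] c [319.5 172. ] [0.5369 0.3171] L,W 0.5666 0.279 ang 83.7
[ 343  219   25   65 1541] c [355. 251.] [0.5914 0.3413] L,W 0.0555 0.0204 ang -4.7
[ 283  304   74   41 2739] c [319.5 324. ] [0.6537 0.3045] L,W 0.0647 0.0382 ang 83.7
[  0 306  21  39 342] c [  7.2 326.5] [0.6258 0.0318] L,W 0.038 0.0091 ang 10.0
```

View pics/w27.png

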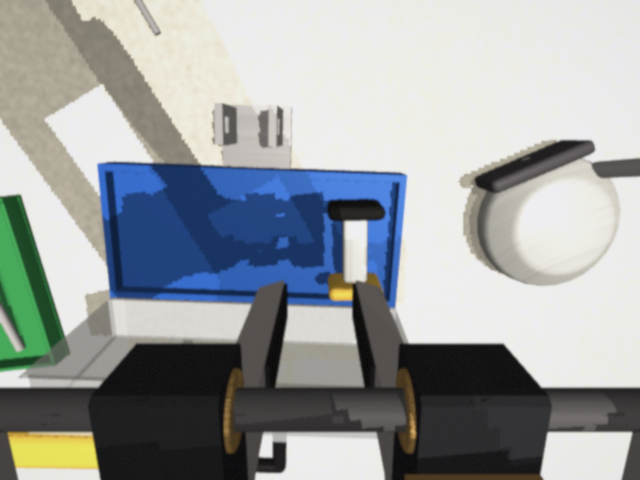

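Request:
jog_arm(steps=[{"slide":[0.3,0.24,0.16],"turn":[-0.07,-0.04,0.01],"claw":-0.36},{"slide":[0.6,0.24,0.16],"turn":[0,0,0],"claw":-0.36},{"slide":[0.6,0,0],"turn":[0,0,0],"claw":-0.36},{"slide":[0.34,0,0],"turn":[0,0,0],"claw":-0.36},{"slide":[0,0,0],"turn":[0,0,0],"claw":-0.36},{"slide":[0,0,0],"turn":[0,0,0],"claw":-0.36}])

```text
time: 47.8
position: [0.5938, 0.3408, 0.0953]
eef_rot: [0.708, 0.038, 0.704, -0.036]
ft_force: [-0.2, 0.5, 0.1]
opening: 0.322
```

```bash
python3 - <<'E'
from h import *
go([.5905,.3415,.024],84.2)
snap('wrist','w28.png');C=cam('wrist');bars('w28.png',(270,380,180,320),C)
E
```

```text
pos [0.5938 0.3408 0.0953] yaw 83.96 tilt x [ 0.0065  0.0021 -1.    ] q6 -1.07 open 0.322 F [-0.2  0.5  0.1] t 47.8
turn units [-0.03   0.044 -0.02 ] slide units [ 1.189  0.007 -0.056]
[ 304  217   35   89 3027] c [321. 261.] [0.5909 0.3431] L,W 0.053 0.0201 ang -5.3
```

View pics/w28.png

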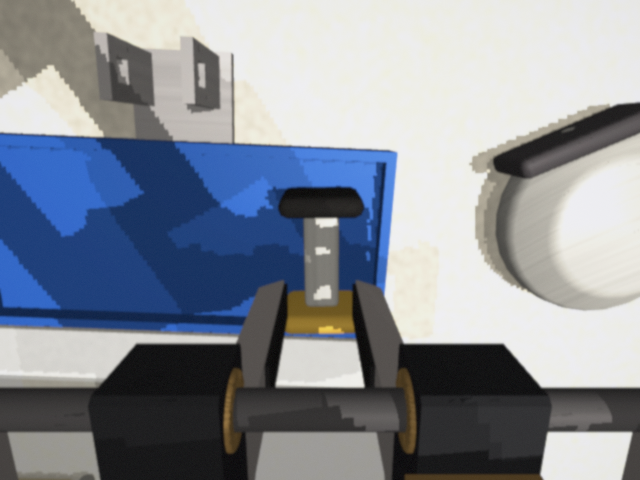

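Request:
jog_arm(steps=[{"slide":[0.4,0.02,-0.05],"turn":[-0.03,0.04,-0.02],"claw":-0.36},{"slide":[0.4,0,0],"turn":[0,0,0],"claw":-0.36},{"slide":[0.25,0,0],"turn":[0,0,0],"claw":-0.36},{"slide":[0.13,0,0],"turn":[0,0,0],"claw":-0.36},{"slide":[0,0,0],"turn":[0,0,0],"claw":-1},{"slide":[0,0,0],"turn":[0,0,0],"claw":-1},{"slide":[0,0,0],"turn":[0,0,0],"claw":-1},{"slide":[-0.3,0,0],"turn":[0,0,0],"claw":-1},{"slide":[-0.7,0,0],"turn":[0,0,0],"claw":-1},{"slide":[-0.8,0,0],"turn":[0,0,0],"claw":-1},{"slide":[-0.8,0,0],"turn":[0,0,0],"claw":-1},{"slide":[-0.3,0,0],"turn":[0,0,0],"claw":-1}])

```text
time: 49.35
position: [0.5925, 0.3436, 0.2031]
eef_rot: [0.709, 0.037, 0.704, -0.034]
ft_force: [0.1, -0.1, -0.2]
opening: 0.208
```

```bash
python3 - <<'E'
from h import *
go([.5755,-.317,.2],98.7);snap('wrist','w29.png')
E
```

```text
pos [0.5925 0.3436 0.2031] yaw 84.24 tilt x [ 0.0068  0.0027 -1.    ] q6 -1.07 open 0.208 F [ 0.1 -0.1 -0.2] t 49.35
turn units [-1.807  0.05  -0.018] slide units [  0.052 -10.841  -1.946]
```

View pics/w29.png

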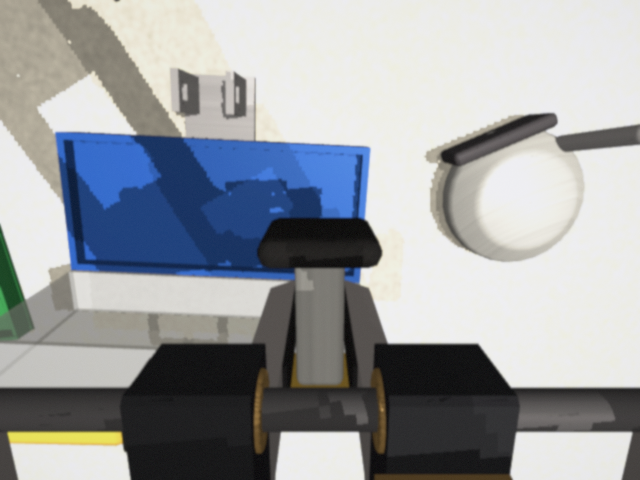

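Request:
jog_arm(steps=[{"slide":[0,-0.4,0],"turn":[-0.7,0,0],"claw":-1},{"slide":[0,-0.7,0],"turn":[-0.6,0,0],"claw":-1},{"slide":[0,-0.9,-0.2],"turn":[-0.5,0,0],"claw":-1},{"slide":[0,-0.9,-0.2],"turn":[0,0,0],"claw":-1},{"slide":[0,-0.9,-0.2],"turn":[0,0,0],"claw":-1},{"slide":[0,-0.9,-0.2],"turn":[0,0,0],"claw":-1},{"slide":[0,-0.9,-0.2],"turn":[0,0,0],"claw":-1},{"slide":[0,-0.9,-0.2],"turn":[0,0,0],"claw":-1},{"slide":[0,-0.9,-0.2],"turn":[0,0,0],"claw":-1},{"slide":[0,-0.9,-0.2],"turn":[0,0,0],"claw":-1},{"slide":[0,-0.9,-0.1],"turn":[0,0,0],"claw":-1},{"slide":[0,-0.6,0],"turn":[0,0,0],"claw":-1}])

```text
time: 50.9
position: [0.5597, -0.2563, 0.1953]
eef_rot: [0.703, -0.052, 0.707, 0.053]
ft_force: [-0.6, -0.1, -1.1]
opening: 0.207
```

Request:
jog_arm(steps=[{"slide":[0,0,0],"turn":[0,0,0],"claw":-1},{"slide":[0,0,0],"turn":[0,0,0],"claw":-1}])

```text
time: 51.15
position: [0.5604, -0.2533, 0.1958]
eef_rot: [0.704, -0.053, 0.707, 0.054]
ft_force: [-0.6, 1.2, -0.2]
opening: 0.211
```

```bash
python3 - <<'E'
from h import *
go([.5755,-.317,.032],98.7);snap('wrist','w30.png')
E
```

```text
pos [ 0.5604 -0.2533  0.1958] yaw 98.63 tilt x [-0.0044  0.0015 -1.    ] q6 -2.29 open 0.211 F [-0.6  1.2 -0.2] t 51.15
turn units [-0.009 -0.029 -0.015] slide units [ 2.729 -1.088  0.088]
```

View pics/w30.png

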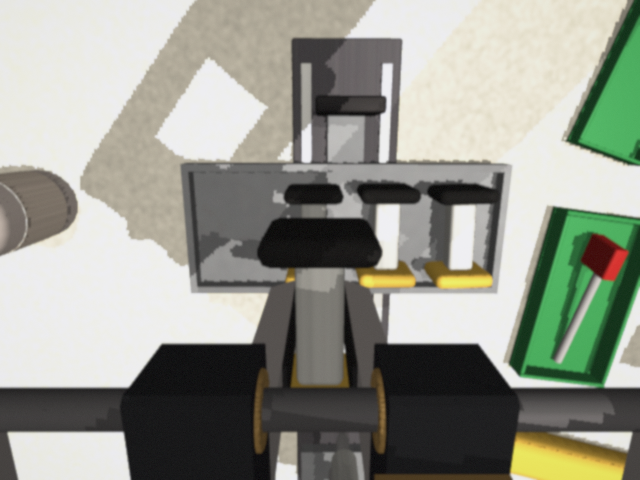

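Request:
jog_arm(steps=[{"slide":[0,-0.5,0.04],"turn":[0,-0.03,-0.01],"claw":-1},{"slide":[0,-0.45,0.04],"turn":[0,0,0],"claw":-1},{"slide":[0.4,-0.14,0],"turn":[0,0,0],"claw":-1},{"slide":[0.7,0,0],"turn":[0,0,0],"claw":-1},{"slide":[0.7,0,0],"turn":[0,0,0],"claw":-1},{"slide":[0.5,0,0],"turn":[0,0,0],"claw":-1},{"slide":[0.25,0,0],"turn":[0,0,0],"claw":-1},{"slide":[0,0,0],"turn":[0,0,0],"claw":-1},{"slide":[0,0,0],"turn":[0,0,0],"claw":-1}])

```text
time: 52.32
position: [0.5776, -0.319, 0.0464]
eef_rot: [0.707, -0.055, 0.703, 0.052]
ft_force: [-0.7, 0.3, -0.9]
opening: 0.209
```

```bash
python3 - <<'E'
from h import *
go([.5755,-.317,.0315],98.7);snap('wrist','w31.png')
E
```

```text
pos [ 0.5776 -0.319   0.0464] yaw 98.67 tilt x [ 0.0052 -0.0036 -1.    ] q6 -2.36 open 0.209 F [-0.7  0.3 -0.9] t 52.33
turn units [-0.004  0.033  0.031] slide units [ 0.249  0.038 -0.03 ]
```

View pics/w31.png

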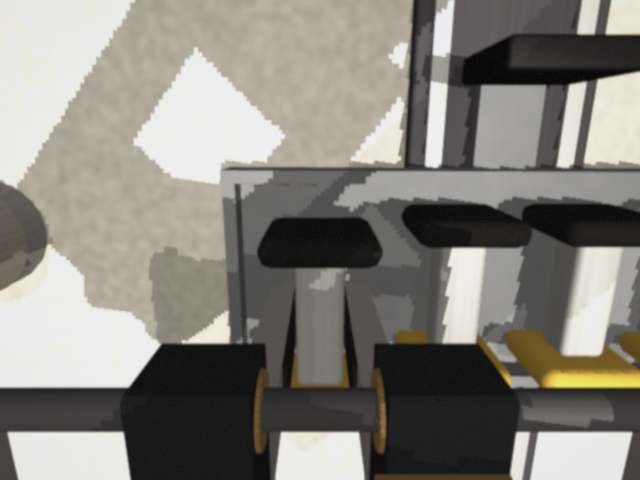

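Held plug is between the left wall (240) and the next plug (405), free on both sides. Lower and release.

Request:
jog_arm(steps=[{"slide":[0.15,0.04,-0.03],"turn":[0,0.03,0.03],"claw":-1},{"slide":[0.1,0,0],"turn":[0,0,0],"claw":-1},{"slide":[0,0,0],"turn":[0,0,0],"claw":-1},{"slide":[0,0,0],"turn":[0,0,0],"claw":-0.36},{"slide":[0,0,0],"turn":[0,0,0],"claw":-0.36},{"slide":[0,0,0],"turn":[0,0,0],"claw":-0.36},{"slide":[-0.4,0,0],"turn":[0,0,0],"claw":-0.36},{"slide":[-0.7,0,0],"turn":[0,0,0],"claw":-0.36},{"slide":[-0.8,0,0],"turn":[0,0,0],"claw":-0.36},{"slide":[-0.7,0,0],"turn":[0,0,0],"claw":-0.36},{"slide":[-0.3,0,0],"turn":[0,0,0],"claw":-0.36},{"slide":[0,0,0],"turn":[0,0,0],"claw":-0.36}])

```text
time: 53.88
position: [0.5752, -0.3172, 0.2048]
eef_rot: [0.705, -0.053, 0.705, 0.053]
ft_force: [0.7, 0.2, -1.2]
opening: 0.32
```

```bash
python3 - <<'E'
from h import *
go([.42,-.23,.25],8.7);snap('wrist','w32.png');C=cam('wrist');bars('w32.png',(0,640,0,345),C,.054)
snap('top','t2.png');snap('scene','s3.png')
for c in('top','scene'):
  for n,z in(('punch_tip',.032),('mark',.021),('tray_handle',.055)):
    for d in models.spot_point(n,c)[:2]: print(c,n,round(d['score'],2),np.round(d['at'],1),back(d['at'],z,cam(c))[0][:2].round(4))
E
```

```text
pos [ 0.5752 -0.3172  0.2048] yaw 98.64 tilt x [ 1.e-04  2.e-04 -1.e+00] q6 -2.36 open 0.32 F [ 0.7  0.2 -1.2] t 53.88
turn units [ 1.1243e+01 -0.0000e+00 -2.0000e-03] slide units [-0.753 -2.337 -1.828]
[     0      0    640    345 177146] c [319.5 172. ] [ 0.5427 -0.3195] L,W 0.5614 0.2751 ang -81.4
[ 380  185   57   75 3282] c [408. 222.] [ 0.5583 -0.2451] L,W 0.0627 0.0453 ang 11.0
[ 450  191   58   82 3401] c [478.6 230.5] [ 0.5566 -0.1866] L,W 0.0684 0.0463 ang 12.6
[ 523  195   40   66 2051] c [542.5 227.4] [ 0.546  -0.1358] L,W 0.0568 0.0281 ang 11.7
[417 259  18  14 158] c [425.5 265.5] [ 0.5916 -0.2232] L,W 0.0143 0.0114 ang -81.3
[620 309  20  36 272] c [631.6 327.7] [ 0.6204 -0.0332] L,W 0.0348 0.0076 ang -8.6
top punch_tip 0.87 [411.4 161.7] [ 0.7545 -0.2105]
top punch_tip 0.61 [415.5 202.3] [ 0.6529 -0.222 ]
top mark 0.84 [413.9 203.4] [ 0.6518 -0.2197]
top mark 0.63 [418.2 240. ] [ 0.5607 -0.2316]
top tray_handle 0.89 [429.1 277.7] [ 0.4674 -0.2539]
scene punch_tip 0.96 [212.8 254.2] [ 0.7539 -0.207 ]
scene punch_tip 0.4 [272.8 226.8] [ 0.5442 -0.2201]
scene mark 0.66 [243.3 241.6] [ 0.6476 -0.2229]
scene tray_handle 0.88 [285.9 206.4] [ 0.4607 -0.2639]
```

View pics/w32.png

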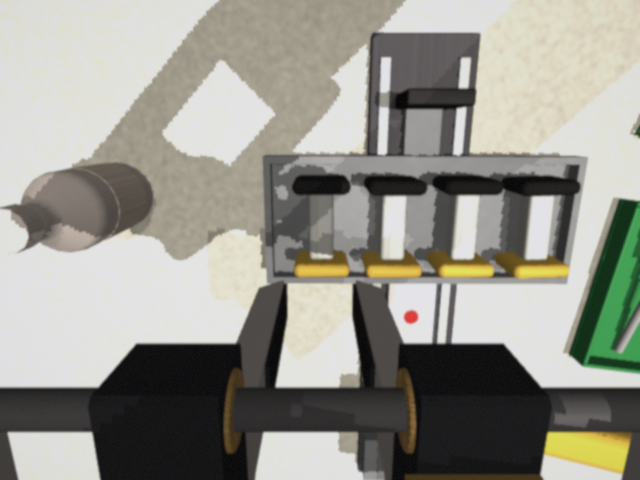

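View pics/s3.png

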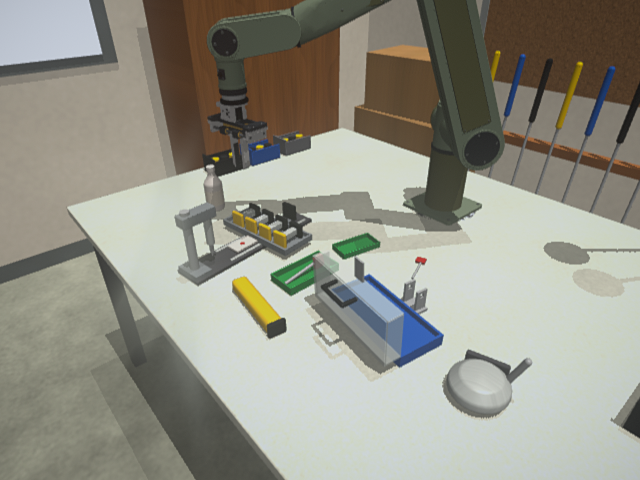

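All four plugs lie flat and side by side in the tray at (320,222) to (540,222); the case is empty and the lid still open. Now the tray handle.

Request:
jog_arm(steps=[{"slide":[-0.3,0,0],"turn":[0.5,0,0],"claw":-0.36},{"slide":[-0.3,0,0],"turn":[1,0,0],"claw":-0.36},{"slide":[0,0,0],"turn":[1,0,0],"claw":-0.36},{"slide":[0,0,0],"turn":[1,0,0],"claw":-0.36},{"slide":[0,0,0],"turn":[1,0,0],"claw":-0.36},{"slide":[0,0,0],"turn":[1,0,0],"claw":-0.36},{"slide":[0,0,0],"turn":[1,0,0],"claw":-0.36},{"slide":[0,0,0],"turn":[1,0,0],"claw":-0.36},{"slide":[0,0,0],"turn":[1,0,0],"claw":-0.36},{"slide":[0,0,0],"turn":[1,0,0],"claw":-0.36},{"slide":[0,0,0],"turn":[1,0,0],"claw":-0.36},{"slide":[0,0,0],"turn":[0.74,0,0],"claw":-0.36}])

```text
time: 55.82
position: [0.5746, -0.3168, 0.2393]
eef_rot: [0.535, 0.461, 0.537, -0.462]
ft_force: [-0.3, -0.0, -0.4]
opening: 0.319
```

```bash
python3 - <<'E'
from h import *
go([.463,-.243,.15],8.7)
E
```

```text
pos [ 0.5746 -0.3168  0.2393] yaw 8.51 tilt x [-0.0024  0.002  -1.    ] q6 -0.78 open 0.319 F [-0.3 -0.  -0.4] t 55.83
turn units [-0.024 -0.017  0.015] slide units [ 1.489 -1.652 -1.497]
```

Request:
jog_arm(steps=[{"slide":[0,-0.3,-0.3],"turn":[-0.02,-0.02,0.01],"claw":-0.36},{"slide":[0.2,-0.6,-0.5],"turn":[0,0,0],"claw":-0.36},{"slide":[0.5,-0.5,-0.5],"turn":[0,0,0],"claw":-0.36},{"slide":[0.5,-0.25,-0.2],"turn":[0,0,0],"claw":-0.36},{"slide":[0.3,0,0],"turn":[0,0,0],"claw":-0.36},{"slide":[0,0,0],"turn":[0,0,0],"claw":-0.36},{"slide":[0,0,0],"turn":[0,0,0],"claw":-0.36}])

```text
time: 56.7
position: [0.4645, -0.2444, 0.1508]
eef_rot: [0.538, 0.46, 0.536, -0.46]
ft_force: [-0.4, -0.0, -0.4]
opening: 0.319
```

```bash
python3 - <<'E'
from h import *
go([.463,-.243,.036],8.7);snap('wrist','w33.png')
C=cam('wrist')
for d in models.spot_point('tray_handle','wrist')[:2]: print(round(d['score'],2),np.round(d['at'],1),back(d['at'],.055,C)[0][:2].round(4))
E
```

```text
pos [ 0.4645 -0.2444  0.1508] yaw 8.87 tilt x [ 0.0017 -0.0022 -1.    ] q6 -0.8 open 0.319 F [-0.4 -0.  -0.4] t 56.7
turn units [ 0.021  0.018 -0.01 ] slide units [ 1.913 -0.022 -0.027]
0.84 [318.5 243.4] [ 0.4635 -0.2431]
```

View pics/w33.png

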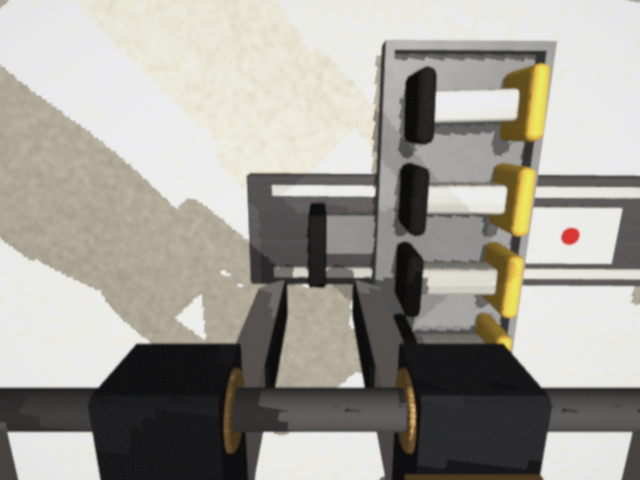

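Handle top at (317,245) lies centred between the fingers; mark at (570,236). Descend and grip.

Request:
jog_arm(steps=[{"slide":[0.4,-0.02,-0.02],"turn":[0,0.02,-0.01],"claw":-0.36},{"slide":[0.6,0,0],"turn":[0,0,0],"claw":-0.36},{"slide":[0.5,0,0],"turn":[0,0,0],"claw":-0.36},{"slide":[0.3,0,0],"turn":[0,0,0],"claw":-0.36},{"slide":[0.1,0,0],"turn":[0,0,0],"claw":-0.36},{"slide":[0,0,0],"turn":[0,0,0],"claw":-0.36},{"slide":[0,0,0],"turn":[0,0,0],"claw":-1},{"slide":[0,0,0],"turn":[0,0,0],"claw":-1},{"slide":[0,0,0],"turn":[0,0,0],"claw":-1},{"slide":[0,0,0],"turn":[0,0,0],"claw":-1}])

```text
time: 58.05
position: [0.4623, -0.2425, 0.0367]
eef_rot: [0.537, 0.46, 0.537, -0.46]
ft_force: [1.2, 0.5, 4.8]
opening: 0.125
```

```bash
python3 - <<'E'
from h import *
go([.463,-.243,.036],8.7)
im=snap('scene','s4.png');cv2.imwrite('pics/c4.png',cv2.resize(im[190:300,150:330,::-1],None,fx=4.4,fy=4.4,interpolation=cv2.INTER_CUBIC))
im=snap('top','t4.png');cv2.imwrite('pics/ct4.png',cv2.resize(im[100:230,370:470,::-1],None,fx=4.4,fy=4.4,interpolation=cv2.INTER_CUBIC))
E
```

```text
pos [ 0.4623 -0.2425  0.0367] yaw 8.85 tilt x [-1.e-04  8.e-04 -1.e+00] q6 -0.8 open 0.125 F [1.2 0.5 4.8] t 58.05
turn units [ 0.019 -0.006 -0.   ] slide units [0.011 0.01  0.009]
```

View pics/c4.png

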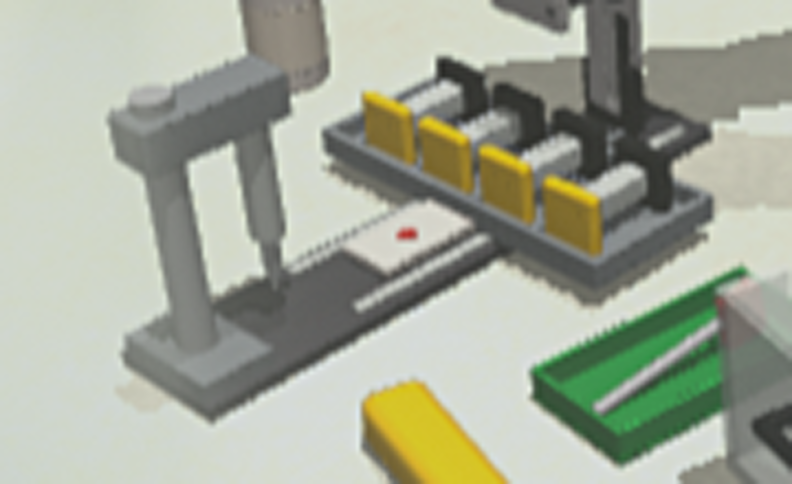

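View pics/ct4.png

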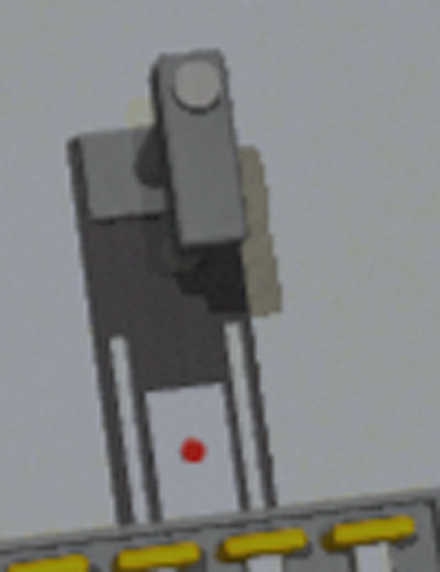

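```bash
python3 - <<'E'
from h import *
C=cam('scene')
t=back([(212.7,255.9)],.032,C)[0];m=back([(242.5,243.2)],.021,C)[0];d=(t-m)[:2];print(t,m,d)
a=np.radians(8.7);ex=np.array([np.cos(a),np.sin(a)]);print('along',d@ex,'perp',d@[-ex[1],ex[0]])
E
```

```text
[ 0.7582505  -0.19970931  0.032     ] [ 0.65406587 -0.21700739  0.021     ] [0.10418463 0.01729808]
along 0.10560239000906183 perp 0.0013399951489868282
```

Request:
jog_arm(steps=[{"slide":[0,0.08,0],"turn":[0,0,0],"claw":-1},{"slide":[0,0.15,0],"turn":[0,0,0],"claw":-1},{"slide":[0,0.2,0],"turn":[0,0,0],"claw":-1},{"slide":[0,0.2,0],"turn":[0,0,0],"claw":-1},{"slide":[0,0.2,0],"turn":[0,0,0],"claw":-1},{"slide":[0,0.2,0],"turn":[0,0,0],"claw":-1},{"slide":[0,0.2,0],"turn":[0,0,0],"claw":-1},{"slide":[0,0.15,0],"turn":[0,0,0],"claw":-1},{"slide":[0,0.12,0],"turn":[0,0,0],"claw":-1},{"slide":[0,0.08,0],"turn":[0,0,0],"claw":-1},{"slide":[0,0,0],"turn":[0,0,0],"claw":-1},{"slide":[0,0,0],"turn":[0,0,0],"claw":-1}])

```text
time: 59.65
position: [0.5562, -0.2285, 0.0367]
eef_rot: [0.537, 0.46, 0.537, -0.46]
ft_force: [1.2, -1.5, 5.5]
opening: 0.124
```

```bash
python3 - <<'E'
from h import *
go(None)
im=snap('scene','s5.png');cv2.imwrite('pics/c5.png',cv2.resize(im[220:280,180:270,::-1],None,fx=8,fy=8,interpolation=cv2.INTER_CUBIC))
im=snap('wrist','w34.png');im=snap('top','t5.png');cv2.imwrite('pics/ct5.png',cv2.resize(im[100:230,370:470,::-1],None,fx=4.4,fy=4.4,interpolation=cv2.INTER_CUBIC))
E
```

```text
pos [ 0.5562 -0.2285  0.0367] yaw 8.86 tilt x [ 4.e-04 -2.e-04 -1.e+00] q6 -0.69 open 0.124 F [ 1.2 -1.5  5.5] t 59.65
```

View pics/c5.png

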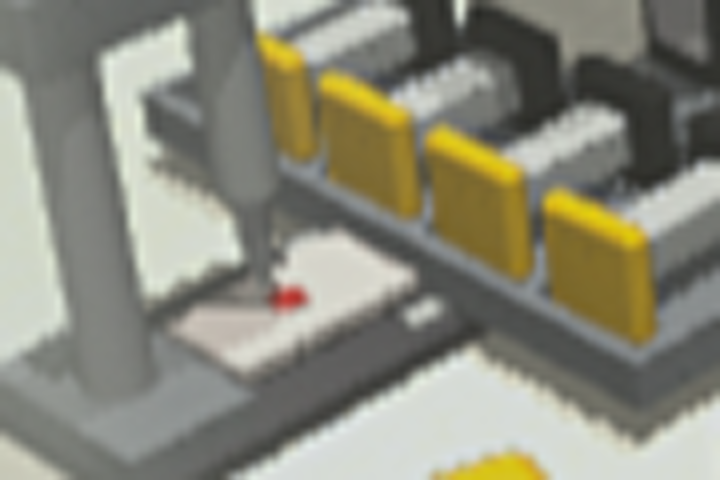

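View pics/w34.png

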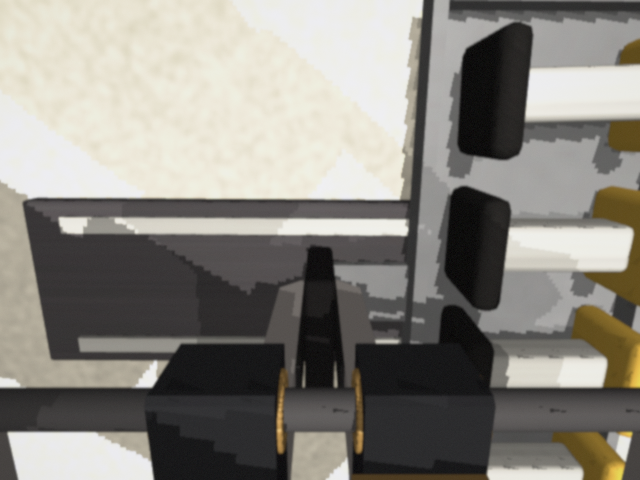

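View pics/ct5.png

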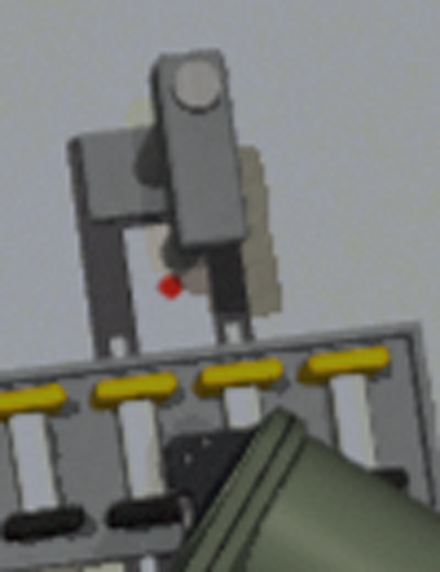

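Request:
jog_arm(steps=[{"slide":[0,0.08,0],"turn":[0,0,0],"claw":-1},{"slide":[0,0.08,0],"turn":[0,0,0],"claw":-1},{"slide":[0,0.01,0],"turn":[0,0,0],"claw":-1},{"slide":[0,0,0],"turn":[0,0,0],"claw":-1},{"slide":[0,0,0],"turn":[0,0,0],"claw":-1}])

```text
time: 60.42
position: [0.5657, -0.2271, 0.0367]
eef_rot: [0.537, 0.46, 0.537, -0.46]
ft_force: [-0.5, -1.1, 6.9]
opening: 0.123
```

```bash
python3 - <<'E'
from h import *
go(None)
im=snap('scene','s6.png');cv2.imwrite('pics/c6.png',cv2.resize(im[230:275,190:250,::-1],None,fx=13,fy=13,interpolation=cv2.INTER_CUBIC))
C=cam('scene')
for f in('s4.png','s5.png','s6.png'):
    i=cv2.imread('pics/'+f).astype(int);r=(i[...,2]-np.maximum(i[...,0],i[...,1]));r[:, :190]=0;r[:230]=0;r[275:]=0;r[:,260:]=0
    w=np.where(r>25,r,0);ys,xs=np.nonzero(w);ww=w[ys,xs];c=[(xs*ww).sum()/ww.sum(),(ys*ww).sum()/ww.sum()];print(f,len(xs),np.round(c,2),xs.min(),xs.max(),ys.min(),ys.max(),back(c,.021,C)[0].round(4))
m=np.array([.65407,-.217,.021]);a=np.radians(8.75);ex=np.array([np.cos(a),np.sin(a),0])
for t in(.095,.1,.105,.11):print(t,proj(m+t*ex,C),proj(m+t*ex+[0,0,.011],C))
E
```

```text
pos [ 0.5657 -0.2271  0.0367] yaw 8.86 tilt x [-7.e-04 -3.e-04 -1.e+00] q6 -0.68 open 0.123 F [-0.5 -1.1  6.9] t 60.42
s4.png 21 [243.84 241.15] 240 256 230 244 [ 0.6451 -0.2239  0.021 ]
s5.png 116 [235.53 246.79] 214 259 231 261 [ 0.6793 -0.2137  0.021 ]
s6.png 122 [233.96 248.4 ] 210 257 230 263 [ 0.6871 -0.2094  0.021 ]
0.095 [[216.08036767 257.40443373]] [[215.54532441 254.0730678 ]]
0.1 [[214.61634957 258.19146875]] [[214.07275751 254.85508689]]
0.105 [[213.14457212 258.98267508]] [[212.59234784 255.64127095]]
0.11 [[211.66497346 259.77808597]] [[211.10403259 256.43165333]]
```

View pics/c6.png

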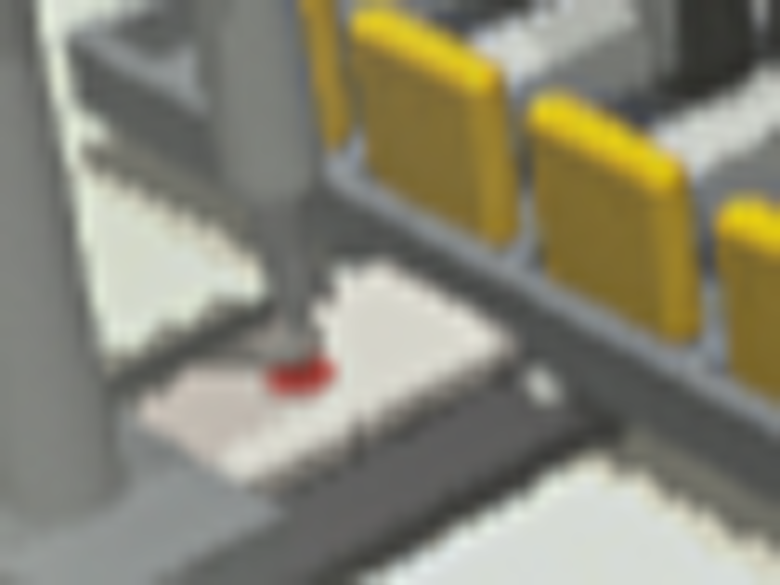

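The red spot shows just under the tip at (213,258) in the scene picture, but that view is too coarse to tell 5 mm. I'll release the handle and look from the side with the wrist camera.

Request:
jog_arm(steps=[{"slide":[0,0,0],"turn":[0,0,0],"claw":-0.36},{"slide":[0,0,0],"turn":[0,0,0],"claw":-0.36},{"slide":[0,0,0],"turn":[0,0,0],"claw":-0.36},{"slide":[-0.3,0,0],"turn":[0,0,0],"claw":-0.36},{"slide":[-0.6,0,0],"turn":[0,0,0],"claw":-0.36},{"slide":[-0.8,0,0],"turn":[0,0,0],"claw":-0.36},{"slide":[-0.8,0,0],"turn":[0,0,0],"claw":-0.36},{"slide":[-0.5,0,0],"turn":[0,0,0],"claw":-0.36},{"slide":[0,0,0],"turn":[0,0,0],"claw":-0.36},{"slide":[0,0,0],"turn":[0,0,0],"claw":-0.36}])

```text
time: 61.72
position: [0.5648, -0.2257, 0.2144]
eef_rot: [0.536, 0.46, 0.539, -0.46]
ft_force: [-0.2, 0.1, -0.2]
opening: 0.321
```

```bash
python3 - <<'E'
from h import *
st=get_state();go(None,st=st);snap('wrist','w35.png')
# desired pose: yaw 8.7, tilt so optical axis is 45 deg toward -y
H=np.array(eyes.camera_info('wrist')['hand_eye'])
a=np.radians(8.7);y=np.array([np.cos(a),np.sin(a),0]);x=np.array([0,0,-1.]);M0=np.c_[x,y,np.cross(x,y)]
for rz in (-25,25):
    M=M0@R.from_rotvec([0,np.radians(rz),0]).as_matrix()
    ax=M@H[:3,2];print(rz,'optical',ax.round(3),'fingers',M[:,0].round(3))
    tgt=np.array([.757,-.2,.028])
    for D in(.28,.33):
        cam_=tgt-D*ax; tcp=cam_-M@H[:3,3]; 
        s0=M0.T@(tcp-np.array(st['position']))/.06
        print(D,'cam',cam_.round(3),'tcp',tcp.round(3),'slide before turn',s0.round(2))
E
```

```text
pos [ 0.5648 -0.2257  0.2144] yaw 8.88 tilt x [-0.0037  0.0027 -1.    ] q6 -0.68 open 0.321 F [-0.2  0.1 -0.2] t 61.73
-25 optical [ 0.098 -0.636 -0.766] fingers [ 0.064 -0.418 -0.906]
0.28 cam [ 0.73  -0.022  0.242] tcp [ 0.752 -0.165  0.112] slide before turn [ 1.7   3.24 -0.53]
0.33 cam [0.725 0.01  0.281] tcp [ 0.747 -0.133  0.15 ] slide before turn [ 1.07  3.24 -1.07]
25 optical [-0.026  0.171 -0.985] fingers [-0.064  0.418 -0.906]
0.28 cam [ 0.764 -0.248  0.304] tcp [ 0.764 -0.241  0.109] slide before turn [1.75 3.24 0.75]
0.33 cam [ 0.766 -0.256  0.353] tcp [ 0.765 -0.25   0.159] slide before turn [0.93 3.24 0.9 ]
```

View pics/w35.png

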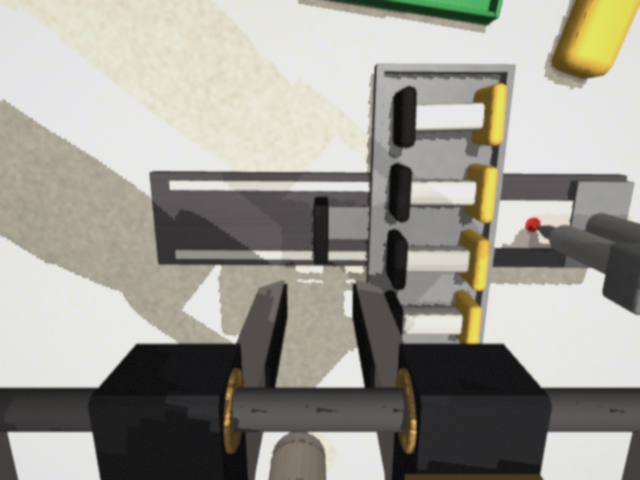

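```bash
python3 - <<'E'
from h import *
C=cam('wrist')
P=back([(532.5,223.5)],.021,C)[0];print(P,proj(P+[0,0,.011],C), 'px/5mm',proj(P+[.005,0,.011],C))
im=cv2.imread('pics/w35.png');cv2.imwrite('pics/c35.png',cv2.resize(im[195:255,500:580],None,fx=9,fy=9,interpolation=cv2.INTER_CUBIC))
E
```

```text
[ 0.75690295 -0.19945122  0.021     ] [[538.59638899 226.0846837 ]] px/5mm [[544.02708095 226.94265771]]
```

View pics/c35.png

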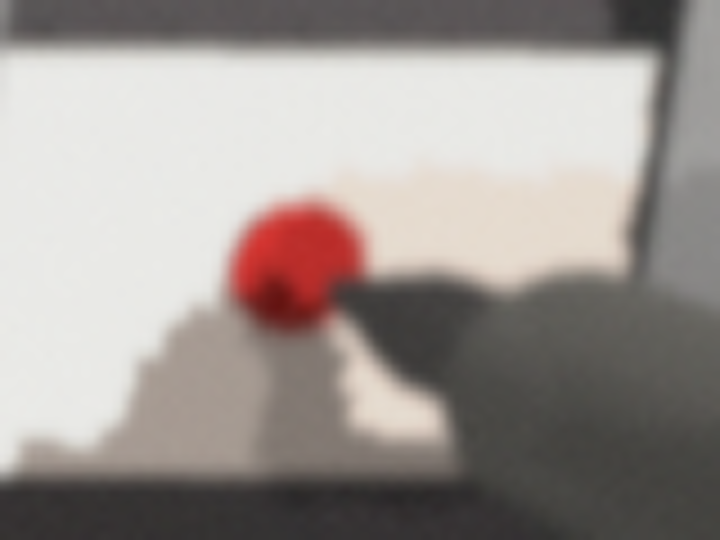

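From above, the spot centre is at (532.7,224.1) and the tip at (536.6,226.4), where exact alignment would put the tip at (538.8,226.7). So it's about 2 mm past. A closer side view to confirm.

Request:
jog_arm(steps=[{"slide":[-0.3,0.2,-0.3],"turn":[0,0,0],"claw":-0.36},{"slide":[0,0.4,-0.4],"turn":[0,-0.5,0],"claw":-0.36},{"slide":[0,0.5,-0.3],"turn":[0,-0.6,0],"claw":-0.36},{"slide":[0,0.5,0],"turn":[0,-0.7,0],"claw":-0.36},{"slide":[0,0.5,0],"turn":[0,-0.7,0],"claw":-0.36},{"slide":[0,0.5,0],"turn":[0,-0.6,0],"claw":-0.36},{"slide":[0,0,0],"turn":[0,0,0],"claw":-0.36},{"slide":[0,0,0],"turn":[0,0,0],"claw":-0.36}])

```text
time: 62.78
position: [0.7101, -0.142, 0.2318]
eef_rot: [0.639, 0.35, 0.411, -0.548]
ft_force: [0.3, -0.1, 0.0]
opening: 0.323
```

```bash
python3 - <<'E'
from h import *
st=get_state();go(None,st=st);snap('wrist','w36.png');C=cam('wrist',st);print(proj([.757,-.2,.028],C))
E
```

```text
pos [ 0.7101 -0.142   0.2318] yaw 8.9 tilt x [ 0.062  -0.412  -0.9091] q6 -0.21 open 0.323 F [ 0.3 -0.1  0. ] t 62.77
[[359.68737129 186.52823804]]
```

View pics/w36.png

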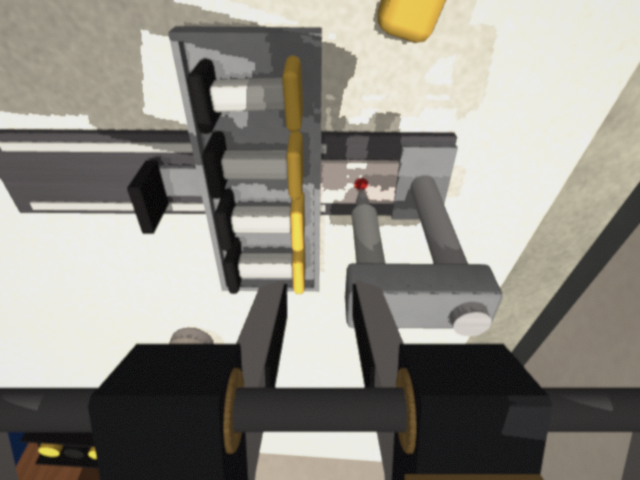

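```bash
python3 - <<'E'
from h import *
im=cv2.imread('pics/w36.png');cv2.imwrite('pics/c36.png',cv2.resize(im[165:215,330:400],None,fx=11,fy=11,interpolation=cv2.INTER_CUBIC))
C=cam('wrist');i=im.astype(int);r=i[...,2]-np.maximum(i[...,0],i[...,1]);m=np.zeros_like(r);m[170:205,345:380]=r[170:205,345:380]
ys,xs=np.nonzero(m>40);print(xs.mean(),ys.mean(),xs.min(),xs.max(),ys.min(),ys.max(),len(xs))
P=back([(361.3,184)],.021,C)[0];a=np.radians(8.7);ex=np.array([np.cos(a),np.sin(a),0])
print(P,proj(P+[0,0,.011],C),proj(P+[0,0,.011]-.005*ex,C),proj(P+.007*ex,C),proj(P-.007*ex,C))
E
```

```text
360.83458646616543 183.71428571428572 354 368 178 189 133
[ 0.75945535 -0.20241877  0.021     ] [[362.1868507 190.1656319]] [[356.88488192 190.14255175]] [[368.56465611 184.0317247 ]] [[354.03510638 183.96827426]]
```

View pics/c36.png

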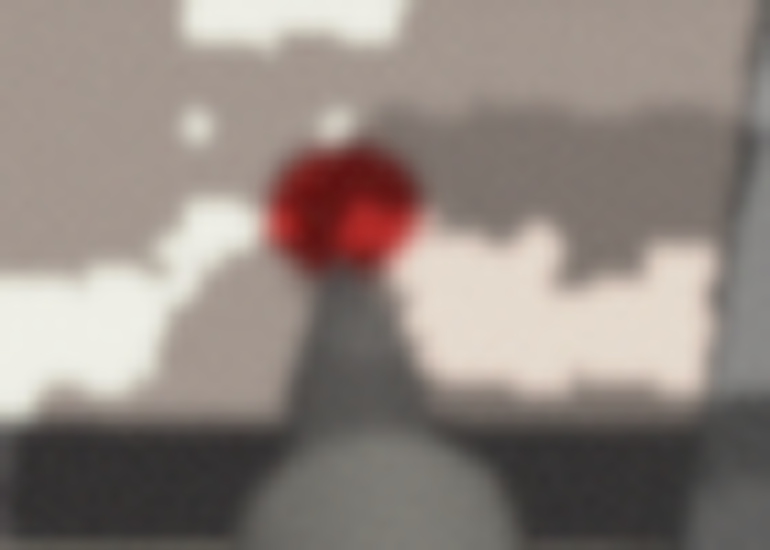

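Side view: spot centre at (360.7,183.7) and tip at (361.4,189), against a predicted (361.6,189.9) for exact alignment. That agrees within about 1 mm, so the tray stays. Back to the lid.

Request:
jog_arm(steps=[{"slide":[-0.6,0,0],"turn":[0,0,0],"claw":-0.5},{"slide":[-0.8,0,0],"turn":[0.4,0,0],"claw":-0.5},{"slide":[0,0,0],"turn":[0,0.8,0],"claw":-0.5},{"slide":[0,0,0],"turn":[0,0.8,0],"claw":-0.5},{"slide":[0,0,0],"turn":[0,0.8,0],"claw":-0.5},{"slide":[0,0,0],"turn":[0,0.7,0],"claw":-0.5},{"slide":[0,0,0],"turn":[0.9,0,0],"claw":-0.5},{"slide":[0,0,0],"turn":[0.8,0,0],"claw":-0.5},{"slide":[0,0,0],"turn":[0,0,0],"claw":-0.5}])

```text
time: 63.95
position: [0.7045, -0.1095, 0.3093]
eef_rot: [0.469, 0.539, 0.462, -0.525]
ft_force: [-0.3, 0.4, 0.3]
opening: 0.249
```

```bash
python3 - <<'E'
from h import *
go([.714,.18,.30],-8.3)
E
```

```text
pos [ 0.7045 -0.1095  0.3093] yaw -7.68 tilt x [ 0.0218  0.0048 -0.9998] q6 -0.15 open 0.249 F [-0.3  0.4  0.3] t 63.95
turn units [ 0.079 -0.056 -0.15 ] slide units [ 0.154 -0.54  -4.798]
```

Request:
jog_arm(steps=[{"slide":[0,0,-0.4],"turn":[0.08,-0.06,-0.15],"claw":-0.5},{"slide":[0,-0.1,-0.8],"turn":[0,0,0],"claw":-0.5},{"slide":[0,-0.1,-0.8],"turn":[0,0,0],"claw":-0.5},{"slide":[0,-0.1,-0.8],"turn":[0,0,0],"claw":-0.5},{"slide":[0,-0.1,-0.8],"turn":[0,0,0],"claw":-0.5},{"slide":[0,-0.1,-0.8],"turn":[0,0,0],"claw":-0.5},{"slide":[0,0,-0.4],"turn":[0,0,0],"claw":-0.5},{"slide":[0,0,0],"turn":[0,0,0],"claw":-0.5},{"slide":[0,0,0],"turn":[0,0,0],"claw":-0.5}])

```text
time: 65.08
position: [0.7169, 0.1791, 0.3084]
eef_rot: [-0.462, -0.534, -0.462, 0.536]
ft_force: [0.6, -0.3, 0.2]
opening: 0.248
```

```bash
python3 - <<'E'
from h import *
go([.714,.235,.1214],-8.3);snap('wrist','w37.png');C=cam('wrist')
for d in models.spot_point('lid_bar','wrist')[:2]: print(round(d['score'],2),np.round(d['at'],1),back(d['at'],.140,C)[0][:2].round(4))
print(proj([.714,.235,.145],C))
E
```

```text
pos [0.7169 0.1791 0.3084] yaw -8.36 tilt x [-9.0e-04 -1.6e-03 -1.0e+00] q6 0.27 open 0.248 F [ 0.6 -0.3  0.2] t 65.08
turn units [-0.007  0.012  0.005] slide units [ 3.116 -0.182 -0.914]
0.74 [306.3 158.4] [0.7135 0.2345]
[[306.6531961  158.05941009]]
```

View pics/w37.png

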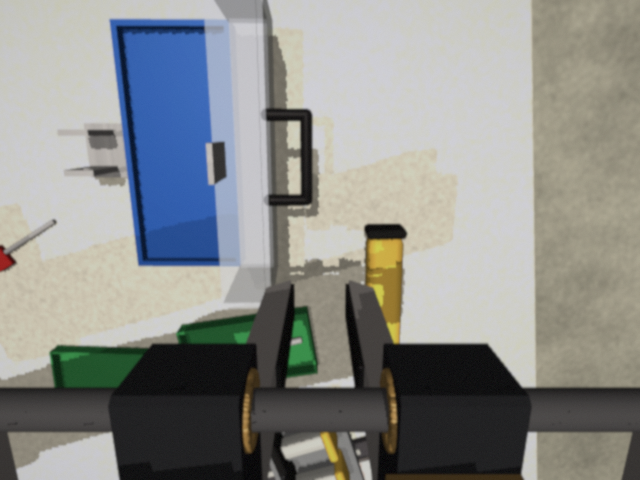

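Bar at (306,158), exactly where left. Approach and pinch it.

Request:
jog_arm(squeeze=22, steps=[{"slide":[0,-0.08,-0.45],"turn":[0,0,0],"claw":-0.5},{"slide":[0,-0.1,-0.46],"turn":[0,0,0],"claw":-0.5},{"slide":[0.4,0,0],"turn":[0,0,0],"claw":-0.5},{"slide":[0.7,0,0],"turn":[0,0,0],"claw":-0.5},{"slide":[0.7,0,0],"turn":[0,0,0],"claw":-0.5},{"slide":[0.4,0,0],"turn":[0,0,0],"claw":-0.5},{"slide":[0,0,0],"turn":[0,0,0],"claw":-0.5},{"slide":[0,0,0],"turn":[0,0,0],"claw":-0.5}])

```text
time: 66.18
position: [0.7145, 0.2375, 0.1781]
eef_rot: [0.463, 0.535, 0.462, -0.534]
ft_force: [1.0, 0.8, 1.2]
opening: 0.249
```

```bash
python3 - <<'E'
from h import *
go([.714,.235,.1214],-8.3);snap('wrist','w38.png')
E
```

```text
pos [0.7145 0.2375 0.1781] yaw -8.25 tilt x [ 1.6e-03  2.0e-04 -1.0e+00] q6 0.35 open 0.249 F [1.  0.8 1.2] t 66.17
turn units [ 0.006 -0.003 -0.011] slide units [ 0.944 -0.002  0.043]
```

View pics/w38.png

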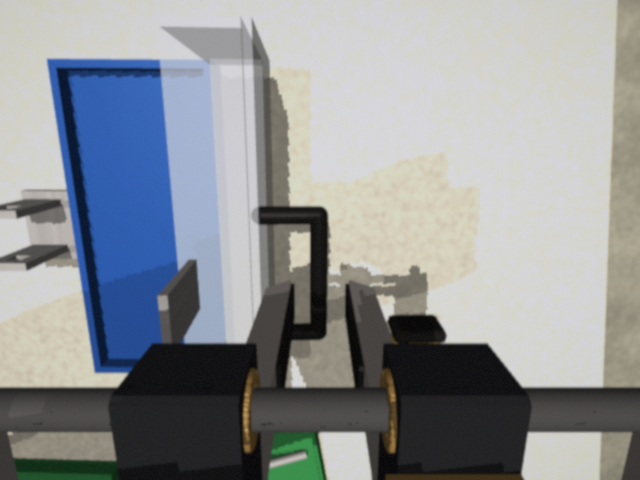

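Request:
jog_arm(steps=[{"slide":[0.4,0,0],"turn":[0,0,0],"claw":-0.5},{"slide":[0.4,0,0],"turn":[0,0,0],"claw":-0.5},{"slide":[0.15,0,0],"turn":[0,0,0],"claw":-0.5},{"slide":[0,0,0],"turn":[0,0,0],"claw":-0.5},{"slide":[0,0,0],"turn":[0,0,0],"claw":-1},{"slide":[0,0,0],"turn":[0,0,0],"claw":-1},{"slide":[0,0,0],"turn":[0,0,0],"claw":-1},{"slide":[0,0,0],"turn":[0,0,0],"claw":-1}])

```text
time: 67.22
position: [0.7146, 0.2369, 0.1208]
eef_rot: [0.463, 0.535, 0.462, -0.534]
ft_force: [0.2, -0.2, 2.5]
opening: 0.098
```

```bash
python3 - <<'E'
from h import *
go([.714,.235,.1214],-8.3)
E
```

```text
pos [0.7146 0.2369 0.1208] yaw -8.27 tilt x [ 2.e-03  1.e-04 -1.e+00] q6 0.35 open 0.098 F [ 0.2 -0.2  2.5] t 67.22
turn units [ 0.003 -0.003 -0.014] slide units [-0.01  -0.006  0.033]
```

Request:
jog_arm(steps=[{"slide":[-0.06,-0.08,0],"turn":[0,0,0],"claw":-1},{"slide":[-0.1,-0.16,0],"turn":[0,0,0],"claw":-1},{"slide":[-0.09,-0.17,0],"turn":[0,0,0],"claw":-1},{"slide":[-0.07,-0.18,0],"turn":[0,0,0],"claw":-1},{"slide":[-0.06,-0.18,0],"turn":[0,0,0],"claw":-1},{"slide":[-0.04,-0.19,0],"turn":[0,0,0],"claw":-1},{"slide":[-0.02,-0.19,0],"turn":[0,0,0],"claw":-1},{"slide":[-0.01,-0.19,0],"turn":[0,0,0],"claw":-1},{"slide":[0,0,0],"turn":[0,0,0],"claw":-1}])

```text
time: 68.35
position: [0.6342, 0.249, 0.149]
eef_rot: [0.463, 0.535, 0.463, -0.534]
ft_force: [-0.2, 0.6, 9.7]
opening: 0.098
```

```bash
cat >> h.py <<'E'
def lid():
    go(None)
    ex=np.array([np.cos(-.145),np.sin(-.145)])
    p=get_state()['position']-np.array([.5277,.2629,.0909]);x,z=-108+p[:2]@ex*1e3,75+p[2]*1e3
    a0=np.arctan2(75,-108);a=a0-np.arctan2(z,x);print('lid ang',a,'r',np.hypot(x,z),'(131.5)')
    t=np.arange(a,0,-np.radians(5)).tolist()+[0];t=np.array(t);r=np.hypot(75,108)
    X=r*np.cos(a0-t);Z=r*np.sin(a0-t);X[0],Z[0]=x,z
    print(np.c_[-np.diff(Z)/60,np.diff(X)/60].round(2).tolist())
E
python3 -c "
from h import *
lid()"
```

```text
pos [0.6342 0.249  0.149 ] yaw -8.24 tilt x [ 1.9e-03  7.0e-04 -1.0e+00] q6 0.39 open 0.098 F [-0.2  0.6  9.7] t 68.35
lid ang 0.9595565424814305 r 133.08613668449232 (131.5)
[[0.04, -0.19], [0.03, -0.19], [0.04, -0.19], [0.06, -0.18], [0.07, -0.18], [0.09, -0.17], [0.1, -0.16], [0.12, -0.15], [0.13, -0.14], [0.14, -0.13], [0.15, -0.12]]
```

Request:
jog_arm(steps=[{"slide":[0.01,-0.19,0],"turn":[0,0,0],"claw":-1},{"slide":[0.03,-0.19,0],"turn":[0,0,0],"claw":-1},{"slide":[0.04,-0.19,0],"turn":[0,0,0],"claw":-1},{"slide":[0.06,-0.18,0],"turn":[0,0,0],"claw":-1},{"slide":[0.07,-0.18,0],"turn":[0,0,0],"claw":-1},{"slide":[0.09,-0.17,0],"turn":[0,0,0],"claw":-1},{"slide":[0,0,0],"turn":[0,0,0],"claw":-1}])

```text
time: 69.22
position: [0.5658, 0.2588, 0.1268]
eef_rot: [-0.461, -0.533, -0.464, 0.536]
ft_force: [-0.6, 5.7, 1.1]
opening: 0.096
```

```bash
python3 -c "
from h import *
lid()"
```

```text
pos [0.5658 0.2588 0.1268] yaw -8.23 tilt x [-5.6e-03  8.0e-04 -1.0e+00] q6 0.43 open 0.096 F [-0.6  5.7  1.1] t 69.22
lid ang 0.4029721944346618 r 130.98239687761424 (131.5)
[[0.1, -0.16], [0.12, -0.15], [0.13, -0.14], [0.15, -0.12], [0.1, -0.07]]
```

Request:
jog_arm(steps=[{"slide":[0.1,-0.16,0],"turn":[0,0,0],"claw":-1},{"slide":[0.12,-0.15,0],"turn":[0,0,0],"claw":-1},{"slide":[0.13,-0.14,0],"turn":[0,0,0],"claw":-1},{"slide":[0.15,-0.12,0],"turn":[0,0,0],"claw":-1},{"slide":[0.08,-0.06,0],"turn":[0,0,0],"claw":-1},{"slide":[0,0,0],"turn":[0,0,0],"claw":-1}])

```text
time: 69.97
position: [0.5292, 0.2636, 0.0918]
eef_rot: [-0.462, -0.534, -0.464, 0.536]
ft_force: [1.9, 6.8, 0.0]
opening: 0.096
```

```bash
python3 -c "
from h import *
lid()"
```

```text
pos [0.5292 0.2636 0.0918] yaw -8.26 tilt x [-4.1e-03 -1.0e-04 -1.0e+00] q6 0.46 open 0.096 F [1.9 6.8 0. ] t 69.97
lid ang 0.01154918333675381 r 130.81746157802104 (131.5)
[[0.01, -0.02]]
```

Request:
jog_arm(steps=[{"slide":[0.03,-0.02,0],"turn":[0,0,0],"claw":-1},{"slide":[0.02,0,0],"turn":[0,0,0],"claw":-1},{"slide":[0,0,0],"turn":[0,0,0],"claw":-1},{"slide":[0,0,0],"turn":[0,0,0],"claw":-1}])

```text
time: 70.47
position: [0.5278, 0.2638, 0.0895]
eef_rot: [-0.462, -0.533, -0.464, 0.536]
ft_force: [-0.7, 4.9, 1.8]
opening: 0.1
```

```bash
python3 -c "
from h import *
lid()"
```

```text
pos [0.5278 0.2638 0.0895] yaw -8.27 tilt x [-5.e-03 -1.e-04 -1.e+00] q6 0.46 open 0.1 F [-0.7  4.9  1.8] t 70.47
lid ang -0.008990651168281794 r 130.7149872545873 (131.5)
[]
```

Request:
jog_arm(steps=[{"slide":[0.03,0,0],"turn":[0,0,0],"claw":-1},{"slide":[0,0,0],"turn":[0,0,0],"claw":-1},{"slide":[0,0,0],"turn":[0,0,0],"claw":-0.5},{"slide":[0,0,0],"turn":[0,0,0],"claw":-0.5},{"slide":[0,0,0],"turn":[0,0,0],"claw":-0.5},{"slide":[-0.3,0,0],"turn":[0,0,0],"claw":-0.5},{"slide":[-0.6,0,0],"turn":[0,0,0],"claw":-0.5},{"slide":[-0.8,0,0],"turn":[0,0,0],"claw":-0.5},{"slide":[-0.8,0,0],"turn":[0,0,0],"claw":-0.5},{"slide":[-0.5,0,0],"turn":[0,0,0],"claw":-0.5},{"slide":[0,0,0],"turn":[0,0,0],"claw":-0.5}])

```text
time: 71.85
position: [0.5324, 0.264, 0.2736]
eef_rot: [0.464, 0.537, 0.461, -0.532]
ft_force: [0.3, 0.2, 0.1]
opening: 0.252
```

```bash
python3 - <<'E'
from h import *
go(None);snap('wrist','w39.png');snap('scene','s7.png')
C=cam('wrist')
for z in(.105,): print([ (round(d['score'],2),d['at'],back(d['at'],z,C)[0].round(4)) for d in models.spot_point('lid_bar','wrist')[:2]])
im=cv2.imread('pics/s7.png');cv2.imwrite('pics/c7.png',cv2.resize(im[190:370,180:460],None,fx=2.8,fy=2.8,interpolation=cv2.INTER_CUBIC))
E
```

```text
pos [0.5324 0.264  0.2736] yaw -8.27 tilt x [ 0.0073  0.0019 -1.    ] q6 0.46 open 0.252 F [0.3 0.2 0.1] t 71.85
[(0.78, [316.1, 225.8], array([0.5263, 0.2624, 0.105 ]))]
```

View pics/w39.png

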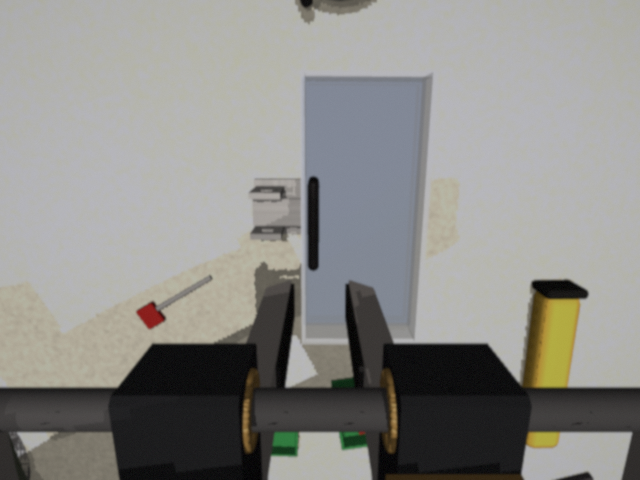

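View pics/c7.png

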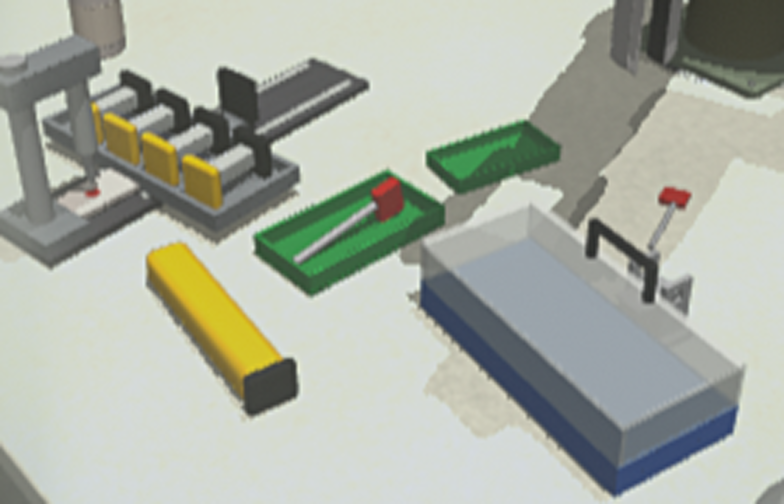

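```bash
python3 - <<'E'
from h import *
a=cv2.imread('pics/scene0.png',0);b=cv2.imread('pics/s7.png',0)
t=a[262:300,384:412]   # bar
r=cv2.matchTemplate(b[250:312,372:424],t,cv2.TM_CCOEFF_NORMED);_,v,_,l=cv2.minMaxLoc(r);print('bar shift px',l[0]-12,l[1]-12,v)
C=cam('scene')
ex=np.array([np.cos(-.145),np.sin(-.145),0]);c=np.array([.575,.2557,0])
for th in(0,.03,.08):
    w=np.arctan2(75,-108)-th;p=c+(.06+.1315*np.cos(w))*ex+[0,0,.03+.1315*np.sin(w)];print(th,proj(p,C))
d=cv2.absdiff(a,b)[250:370,320:450];print('mean diff',d.mean())
E
```

```text
bar shift px 0 0 0.7589584589004517
0 [[402.23521593 277.71271771]]
0.03 [[401.58303527 276.89636582]]
0.08 [[400.40940541 275.61351932]]
mean diff 9.242692307692307
```

```bash
python3 - <<'E'
from h import *
a=cv2.imread('pics/scene0.png',0).astype(np.float32);b=cv2.imread('pics/s7.png',0).astype(np.float32)
w=cv2.createHanningWindow((40,50),cv2.CV_32F)
print(cv2.phaseCorrelate(a[252:302,380:420].copy(),b[252:302,380:420].copy(),w))
go([.5275,.263,.118],-8.3)
E
```

```text
((-0.03690981717219799, 0.17743074940011283), 0.659284182548523)
pos [0.5293 0.263  0.2673] yaw -8.28 tilt x [-0.0035 -0.0016 -1.    ] q6 0.46 open 0.252 F [ 0.1 -0.4 -0.4] t 72.0
turn units [0.003 0.015 0.023] slide units [ 2.488 -0.03   0.004]
```

```bash
python3 - <<'E'
from h import *
a=cv2.imread('pics/s6.png');im=snap('scene','s8.png')[:,:,::-1]
for i in(a,im):
    i=i.astype(int);r=i[...,2]-np.maximum(i[...,0],i[...,1]);m=np.zeros_like(r);m[250:264,205:222]=r[250:264,205:222];ys,xs=np.nonzero(m>40);print(xs.mean(),ys.mean(),len(xs))
snap('top','t8.png');go(None)
E
```

```text
212.9 258.3 10
212.9 258.3 10
pos [0.529  0.2629 0.2665] yaw -8.28 tilt x [-0.005  -0.0019 -1.    ] q6 0.46 open 0.25 F [ 0.5  0.1 -0.2] t 72.1
```

View pics/t8.png

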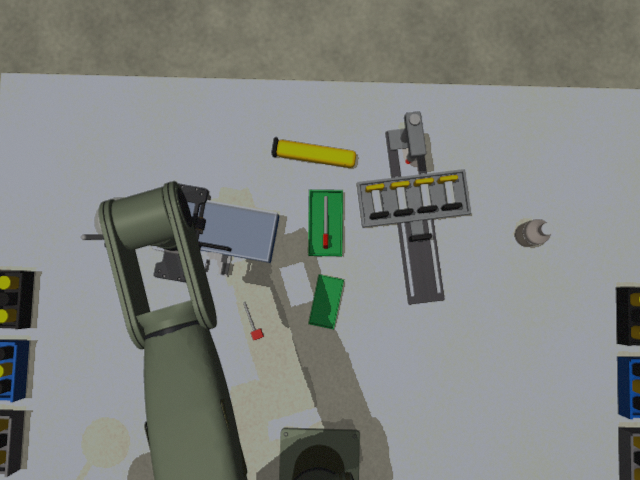

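Top view: pin in the large dish at (326,222), four plugs flat in the tray at about (412,195), the red spot by the punch at (408,161), and the lid shut. The jumbo grip and bottle are where they were, and the driver head, mostly hidden by the arm, shows its hosel where it was at (92,237). The arm touches nothing, so I'm handing in.

```bash
python3 -c "
from h import *
print(close_job())"
```

```text
the job is handed in; nothing more can be done
None
```

The job is handed in at about 72 s of the 210 s allowed; no verdict is reported. The larger pin came out of the staple and went into the large green dish, and I swung the lid open to about 1.6 rad. All four plugs went into the tray, which I slid by its handle until the red spot was under the punch. I then shut the lid.

Last checks:
- **Pin and plugs:** the pin is whole inside the dish. All four plugs lie flat, side by side in the tray, and the case is empty.
- **Red spot:** the two wrist views disagreed. The first, from higher up and further off, put it about 2 mm past the tip; the closer side view put it within about 1 mm. Both are inside the 5 mm limit, so I did not move the tray again. The spot had not moved by the final picture.
- **Lid:** the bar is within 0.2 pixel of its starting place in the scene picture (0.08 rad open would be about 2 pixels), so it is shut.
- **Bystanders:** the jumbo grip and bottle look unmoved. The arm hid most of the driver head in the final view; the part in sight was in place, and nothing went near it.

I saw no knocked plug or slackened grip, and nothing needed mending.

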